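# Dress the lamp house land and hover its cover for screwing

### The arm

A 6-joint arm with a two-finger parallel gripper is mounted at the origin on the work surface. World frame = base frame: x ahead of the robot, y to its left, z up, the work surface at z = 0. Lengths are in m, angles in rad, forces in N, time in s.
With the tool pointing down it reaches from about 0.225 to 0.875 m from the base axis. Payload 3.4 kg.
Tool frame: the origin (TCP) lies midway between the tips of the shut fingers; the grasp point (between the pads) lies behind it (manip.grip_point_offset is the z of the grasp point in the tool frame, in m); z points along the fingers, x is the direction in which the jaws open and shut, and the axes are right-handed (so a half turn about z gives the same grasp; the last joint's range is limited). The gripper opens to 85 mm and grips with 20 to 120 N. Pads are 22 mm wide; open, the fingers measure 114 mm over their backs; the gripper's body (76 mm by 85 mm) begins 54 mm behind the grasp point. The pads swing forward as they close: fully open they stand 13 mm farther back than shut.
Start: joints at [1.103, 0.276, 1.505, -0, 1.361, -0.121], TCP at [0.195, 0.541, 0.231] pointing down, gripper open.
Joint ranges: [-2.89, 2.89], [-0.75, 2.08], [0.22, 2.7], [-1.18, 4.32], [0.11, 2.71], [-2.7, 2.7]. Speed limits (rad/s): [2.57, 2.57, 3.14, 3.14, 3.14, 3.14].

### API

Orientations are given as a unit quaternion [w, x, y, z].
In Python, from rig import manip, eyes, recognise, regions_of, mark_of gives the robot as it stands.
- The arm moves only by the shell command python3 -m inch 'ROWS' [FORCE]. ROWS is JSON, a list of rows, each a list of 5 numbers: the gripper command: -1 is shut, 1 is fully open, values between are in proportion, then the shift along the tool's x, y, z in mm, then the turn about the tool's z in degrees. A call has 1 to 20 rows; each row shifts and turns the pose as measured when the row begins, along the tool's axes as they then stand; what a row does not reach is not made up. A row lasts 1/12 s, in which the tool goes at most 41.7 mm and 7.16 degrees, less where a joint would pass 70% of its speed; a pose out of reach is approached as far as the arm can. A call with a gripper value outside its range is refused whole. The fingers move at their own pace and stop on an object; FORCE is the grip in N (left out, the last holds). Time passes only in rows, so rows that do not move let the fingers close. It gives the time, the measured TCP pose, the force and the opening at its end, in the units of the state.
- manip.get_state(): the state, without advancing time (a new reading comes with each control period).
- eyes.get_image(name): name is "side" or "top"; returns a dict with "frame" (420x560x3 uint8, red, green, blue), "K" (3x3 intrinsics, pixels), "rvec" (rotation vector, rad) and "tvec" (3), from world to camera coordinates, as OpenCV has them. Camera axes: x right, y down, z forward; pixel columns grow to the right and rows downward; lengths in m; the calibration is good to about 2 mm. A picture is of the moment at which its call begins. There is no depth.
- manip.sign_off(): hands the job in, once; it reports no verdict.
Trained networks look in a picture, given as the dict that the camera call returned (one of the last four; its "shot" number tells which), for a name from the list of things; names that differ only in an ending like _2 or _b are one class to them, and where a whole thing is asked for, a point or a joint stands for the part that bears it (a point fixed in the world has none). Each returns a list of dicts, best first, with "confidence" (0 to 1); they miss things now and then, are a little off and sometimes report something else, mostly with a low value. They report only what shows in the picture. A call takes as long as a camera call. They do not tell look-alikes from the thing itself.
- recognise(picture, target): "bbox" ([left, top, width, height] in pixels, round what is visible of it).
- regions_of(picture, target): "mask" (420x560 bool, what is visible of it) and "bbox" ([left, top, width, height] in pixels, round what is visible of it).
- mark_of(picture, target): "point" ([row, column] in pixels: a listed point, or the origin of a listed thing).
The state is a dict: "clock": time; "qpos": joint angles; "qd": joint speeds; "effort": joint torques, N m; "position": TCP position; "ee_rot": TCP orientation; "contact_force": force on the tool from outside, world axes, zero at the start; "moment": the same for the moment, N m; "width": finger opening in m.
Only numpy, scipy, OpenCV 4.12 (cv2) and the standard library are available. Lean on these libraries where they do the work, as an engineer would, in place of code of your own. Each camera call takes 0.05 s, during which the arm holds its last target.

### The job

With the sprung lapping block, rub the broad land on the robot's side of the open microscope lamp house from its right end to its left end as seen from the robot: its foot starts and finishes flush with the land's ends and stays lightly pressed on its spring all the way, then stand the block back on clear bench and let it go. Then pick up the cover plate and hold it level about a centimetre above the lamp house, the right way round and not touching it, so that each threaded hole shows whole through its cover hole, ready for a colleague to start the screws. Finish still holding the cover there, and leave everything else on the bench where it is.

Things in the scene. Friction and masses are not known exactly. Their poses are not given: they have to be found in the camera images.
- house: open microscope lamp house, an aluminium casting fixed to the bench, 110 mm (its x) by 140 mm (its y), top face level, 60 mm above the bench; origin on the bench under its centre. Its -x side, nearest the robot, has the broad land; a dark tube, 36 mm diameter, sticks out 22 mm on its +x side. It stands elsewhere and turned (within 0.3 rad) in each run
- house_land (a point): centre of the broad land, the flat strip of the top face on the robot's side, 34 mm wide along its x and 140 mm long along its y; point on the top face (60 mm above the bench), axes as house: x away from the robot across the strip, y to the robot's left along the strip, z up
- cover: bare aluminium cover plate, 110 mm (its x) by 140 mm (its y), 5 mm thick, about 0.3 kg, four 14 mm holes, a dark bow handle across its middle; origin at the centre of its underside; starts flat on the bench, handle up, right of the lamp house, x axis within 0.45 rad of straight ahead. The holes form a trapezium (closer pair on its -x side): fits one way only, axes parallel to the lamp house's
- cover_bar (a point): centre of the handle bar to grasp, 34 mm above the plate's underside (29 mm above its upper face); the bar is 14 mm thick (along x, the way to pinch it), 74 mm long (along y) and 14 mm high; legs at its two ends; axes as cover
- lap: sprung lapping block, 64 mm tall: a grey upright grip block over a dark flat foot with two steel pins between them; about 0.2 kg; origin under its centre, at the underside of the unpressed foot; starts standing on its foot at the far left or far right of the bench, its x axis within 0.5 rad of straight ahead
- lap_grip (a point): grasp point in the grey grip block, on the block's centre line, 44 mm above the underside of the unpressed foot; the grip block is 24 mm thick (along x, the way to pinch it), 46 mm long (along y), and reaches from 22 to 64 mm above that underside; keep the fingertips above 22 mm. Axes: x across, y along the long side, z up
- lap_sole (a point): centre of the underside of the foot, which is 30 mm (x) by 44 mm (y) by 12 mm thick; axes as lap_grip; it moves up with the foot when pressed
- lap_foot (a joint): how far the foot is pressed up into the block, 0 to 0.008 m; springs back to 0. The push is 2.5 N at the first movement and 6.5 N at 0.008, where it meets a hard stop; half-way (0.004, 4.5 N) is right
- house_hole0 (a point): mouth of a threaded hole, 8 mm across, on the lamp house's top face (robot's side, +y corner; x = -38, y = 38 mm in house); axes as house
- cover_hole0 (a point): centre of the 14 mm cover hole that belongs over house_hole0 (robot's side, +y corner; x = -38, y = 38 mm in cover), at the plate's underside; axes as cover
- house_hole1 (a point): mouth of a threaded hole, 8 mm across, on the lamp house's top face (robot's side, -y corner; x = -38, y = -38 mm in house); axes as house
- cover_hole1 (a point): centre of the 14 mm cover hole that belongs over house_hole1 (robot's side, -y corner; x = -38, y = -38 mm in cover), at the plate's underside; axes as cover
- house_hole2 (a point): mouth of a threaded hole, 8 mm across, on the lamp house's top face (far side, +y corner; x = 42, y = 56 mm in house); axes as house
- cover_hole2 (a point): centre of the 14 mm cover hole that belongs over house_hole2 (far side, +y corner; x = 42, y = 56 mm in cover), at the plate's underside; axes as cover
- house_hole3 (a point): mouth of a threaded hole, 8 mm across, on the lamp house's top face (far side, -y corner; x = 42, y = -56 mm in house); axes as house
- cover_hole3 (a point): centre of the 14 mm cover hole that belongs over house_hole3 (far side, -y corner; x = 42, y = -56 mm in cover), at the plate's underside; axes as cover
- oil_bottle: small brown glass bottle, 34 mm across, 85 mm tall; origin under its centre; it stands on the opposite side of the bench from the lapping block; a bystander, to be left alone
- objective: dark metal microscope objective standing on its nose, 29 mm across, 45 mm tall; origin under its centre; a bystander, to be left alone
- screw_dish: steel dish, 90 mm across, 16 mm tall, with four brass thumb screws in it that stand up to 22 mm; origin under its centre; a bystander, to be left alone
- slide_box: flat wooden slide box, 87 x 152 x 36 mm; origin under its centre; a bystander, to be left alone
- screwdriver: screwdriver 170 mm long, lying on the bench, under 40 mm high; origin about half-way along it; a bystander, to be left alone
- beaker: glass beaker, 66 mm across, 85 mm tall; origin under its centre; a bystander, to be left alone
There are look-alikes about, which are no part of the job. What is shaped like the house but blue or green is not meant. What is shaped like the lap but pink or purple is not meant.

How it is judged:
On the way, in this order (a step that is already met when the one before it is completed fails the run):
1. the held block's foot is pressed with 1.5 to 15 N on the broad land, at its right end (contact force between lap and house between 1.5 and 15 N and x of lap_sole in the frame of house_land between -0.011 and 0.011 m and contact force between the fingers and lap above 1 N and y of lap_sole in the frame of house_land below -0.036 m), for 0.05 s.
2. the held block's foot is pressed with 1.5 to 15 N on the broad land, at its right of the middle (contact force between lap and house between 1.5 and 15 N and x of lap_sole in the frame of house_land between -0.011 and 0.011 m and contact force between the fingers and lap above 1 N and y of lap_sole in the frame of house_land between -0.032 and -0.014 m), for 0.05 s.
3. the held block's foot is pressed with 1.5 to 15 N on the broad land, at its middle (contact force between lap and house between 1.5 and 15 N and x of lap_sole in the frame of house_land between -0.011 and 0.011 m and contact force between the fingers and lap above 1 N and y of lap_sole in the frame of house_land between -0.009 and 0.009 m), for 0.05 s.
4. the held block's foot is pressed with 1.5 to 15 N on the broad land, at its left of the middle (contact force between lap and house between 1.5 and 15 N and x of lap_sole in the frame of house_land between -0.011 and 0.011 m and contact force between the fingers and lap above 1 N and y of lap_sole in the frame of house_land between 0.014 and 0.032 m), for 0.05 s.
5. the held block's foot is pressed with 1.5 to 15 N on the broad land, at its left end (contact force between lap and house between 1.5 and 15 N and x of lap_sole in the frame of house_land between -0.011 and 0.011 m and contact force between the fingers and lap above 1 N and y of lap_sole in the frame of house_land above 0.036 m), for 0.05 s.
6. the block stands on its foot on the bench, let go (height (world z) of lap_grip between 0.038 and 0.05 m and angle between lap_grip's own z axis and vertical below 0.15 rad and contact force between the fingers and lap below 0.1 N and linear speed of lap below 0.03 m/s), for 0.2 s.
At the end, for the whole second after the job is handed in: The gripper holds the cover still and level (within 0.1 rad) above the lamp house without touching it, each cover hole within 3.5 mm sideways of its threaded hole and 4 to 20 mm above it; the lapping block stands upright on the bench, released (all of step 6 and horizontal distance between cover_hole0 and house_hole0 below 0.0035 m and z of cover_hole0 in the frame of house_hole0 between 0.004 and 0.02 m and horizontal distance between cover_hole1 and house_hole1 below 0.0035 m and z of cover_hole1 in the frame of house_hole1 between 0.004 and 0.02 m and horizontal distance between cover_hole2 and house_hole2 below 0.0035 m and z of cover_hole2 in the frame of house_hole2 between 0.004 and 0.02 m and horizontal distance between cover_hole3 and house_hole3 below 0.0035 m and z of cover_hole3 in the frame of house_hole3 between 0.004 and 0.02 m and contact force between the fingers and cover above 1 N and contact force between cover and house below 0.05 N and contact force between cover and lap below 0.05 N and linear speed of cover below 0.02 m/s and angle between cover's own z axis and vertical below 0.1 rad); the arm keeps its last pose, push and grip.
It fails at once if the lapping block is pressed on the lamp house with more than 20 N (contact force between lap and house above 20 N).
It fails at once if a bystander (bottle, objective, screw dish, slide box, screwdriver, beaker) is moved more than 30 mm (distance of any of oil_bottle, objective, screw_dish, slide_box, screwdriver, beaker from where it was at the start of the episode above 0.03 m).
It also fails if it takes over 64 s, if anything falls off the work surface, if the arm or the gripper's body presses on something with over 40 N, if the wrist force passes 120 N, or if a joint passes its speed limit or range.

## Working session

There is one attempt and no reset: what is moved stays moved. The work goes in short steps, Python scripts to look and compute and a shell command to move; the robot and the scene stay as the last step left them, time stands still between calls to the robot, and variables do not carry over. Pictures are saved under pics/ and viewed, and the job is handed in when it is done.

```bash
mkdir -p pics; ls; python3 - <<'E'
from rig import manip, eyes, recognise, regions_of, mark_of
import cv2
for n in ("side","top"):
    p=eyes.get_image(n)
    cv2.imwrite(f"pics/{n}0.png",p["frame"][:,:,::-1])
    print(n,p["K"],p["rvec"],p["tvec"])
    for t in ["house","house_land","cover","cover_bar","lap","lap_grip","house_hole0","house_hole1","house_hole2","house_hole3","cover_hole0","cover_hole1","cover_hole2","cover_hole3","oil_bottle"]:
        print(t,[(round(d["confidence"],2),[round(float(x)) for x in d["point"]]) for d in mark_of(p,t)][:4])
print(manip.get_state(), manip.grip_point_offset)
E
```

```text
pics
side [[441.4981733    0.         283.10673316]
 [  0.         441.4981733  218.77150496]
 [  0.           0.           1.        ]] [ 2.09709492 -0.37146965  0.17627038] [-0.50383445  0.16886238  1.28456471]
house [(0.92, [227, 199]), (0.88, [185, 215]), (0.87, [222, 264]), (0.73, [262, 326])]
house_land [(0.74, [175, 202]), (0.67, [213, 252]), (0.27, [202, 248])]
cover [(0.71, [202, 331]), (0.7, [285, 298]), (0.69, [273, 314]), (0.52, [268, 309])]
cover_bar [(0.87, [267, 306]), (0.67, [186, 296])]
lap [(0.88, [315, 350]), (0.85, [326, 309]), (0.64, [347, 330])]
lap_grip [(0.64, [305, 349]), (0.58, [331, 338]), (0.57, [310, 310])]
house_hole0 [(0.97, [220, 204]), (0.97, [175, 223]), (0.96, [180, 200]), (0.88, [167, 213])]
house_hole1 [(0.97, [220, 204]), (0.97, [175, 223]), (0.96, [180, 200]), (0.88, [167, 213])]
house_hole2 [(0.97, [220, 204]), (0.97, [175, 223]), (0.96, [180, 200]), (0.88, [167, 213])]
house_hole3 [(0.97, [220, 204]), (0.97, [175, 223]), (0.96, [180, 200]), (0.88, [167, 213])]
cover_hole0 [(0.97, [282, 298]), (0.78, [286, 328]), (0.69, [266, 302]), (0.56, [264
[... 1628 characters left out ...]
[181, 326])]
oil_bottle []
{'clock': 1.6, 'qpos': array([ 1.10306445e+00,  2.75919558e-01,  1.50489833e+00, -2.79995472e-05,
        1.36068922e+00, -1.20993397e-01]), 'qd': array([-0.00185609, -0.0019322 ,  0.00095762,  0.00111628,  0.00105765,
       -0.0004811 ]), 'effort': array([-1.35284340e-04, -4.16648984e+01, -2.46093518e+01, -1.20671098e-04,
        4.44787875e-04,  5.45248540e-06]), 'position': array([0.19543182, 0.54080988, 0.23131751]), 'ee_rot': array([-8.09533306e-06,  8.18482349e-01,  5.74531672e-01,  4.41762802e-05]), 'contact_force': array([ 0.29611019, -0.4331417 , -0.14891625]), 'moment': array([-0.0462686 , -0.00572878,  0.02293331]), 'width': 0.08525809033399741} -0.0187
```

View pics/side0.png

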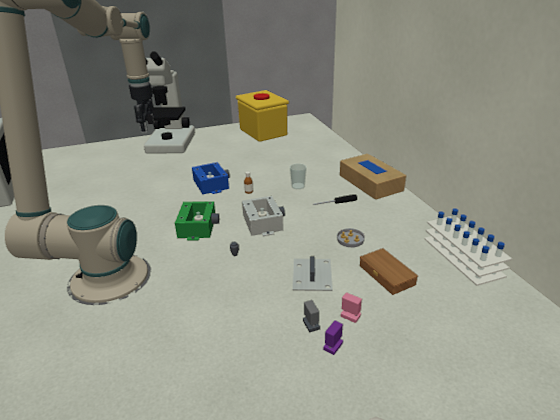

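View pics/top0.png

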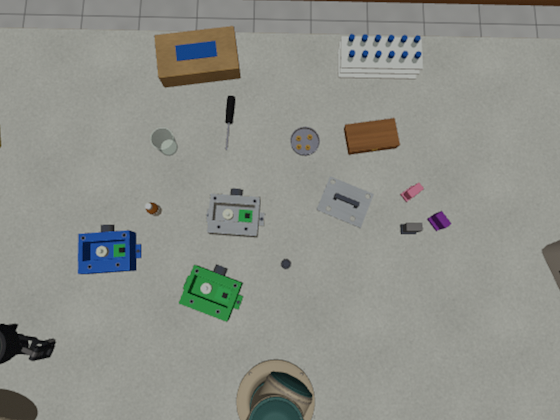

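```bash
python3 -c "
import cv2
a=cv2.imread('pics/top0.png')[150:350,80:480]; cv2.imwrite('pics/top0z.png',cv2.resize(a,(800,400),interpolation=cv2.INTER_CUBIC))
a=cv2.imread('pics/side0.png')[150:350,150:410]; cv2.imwrite('pics/side0z.png',cv2.resize(a,(780,600),interpolation=cv2.INTER_CUBIC))"
```

```text
(no output)
```

View pics/top0z.png

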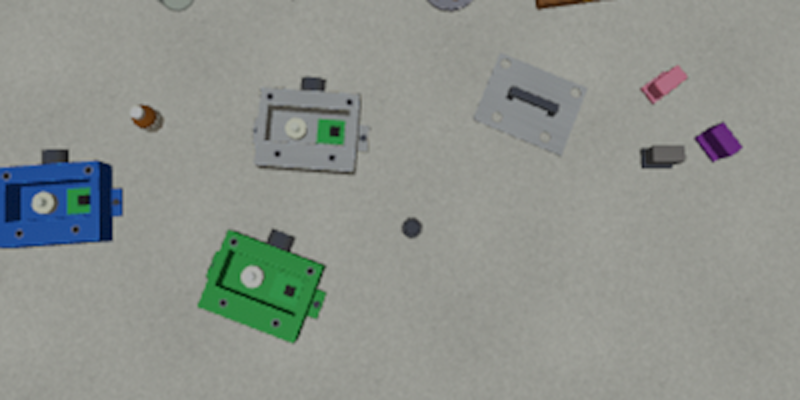

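View pics/side0z.png

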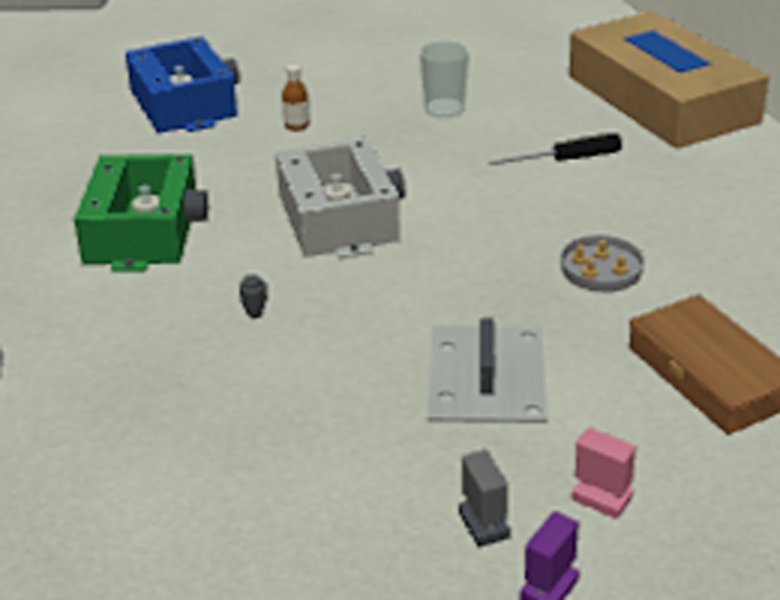

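```bash
cat > h.py <<'E'
import numpy as np, cv2
from scipy.optimize import least_squares, minimize
from rig import manip, eyes, recognise, regions_of, mark_of
HOLES=np.array([[-38,38],[-38,-38],[42,56],[42,-56]])/1000.
def proj(p,P):
    return cv2.projectPoints(np.asarray(P,float).reshape(-1,1,3),p["rvec"],p["tvec"],p["K"],None)[0].reshape(-1,2)
def pl(x,y,a,pts,z):
    c,s=np.cos(a),np.sin(a); pts=np.asarray(pts)
    return np.c_[x+c*pts[:,0]-s*pts[:,1],y+s*pts[:,0]+c*pts[:,1],np.full(len(pts),z) if np.isscalar(z) else z]
def ray(p,uv,z):
    R=cv2.Rodrigues(p["rvec"])[0];t=np.asarray(p["tvec"]).ravel()
    d=R.T@np.linalg.solve(p["K"],[uv[0],uv[1],1]);o=-R.T@t
    return (o+d*(z-o[2])/d[2])[:2]
def fit_holes(ps,z,x0,tol=12,names="house_hole0",iters=3):
    """ps: list pics. assign detected hole marks to model"""
    det=[np.array([d["point"][::-1] for d in mark_of(p,names) if d["confidence"]>.15],float).reshape(-1,2) for p in ps]
    q=np.array(x0,float)
    for it in range(iters):
        prs=[]
        for k,p in enumerate(ps):
            uv=proj(p,pl(*q,HOLES,z))
            for i in range(4):
                if len(det[k])==0: continue
                d=np.linalg.norm(det[k]-uv[i],axis=1);j=d.argmin()
                if d[j]<(tol if it==0 else 5): prs.append((k,i,det[k][j]))
        f=lambda q:np.concatenate([proj(ps[k],pl(*q,HOLES[i:i+1],z))[0]-m for k,i,m in prs])
        r=least_squares(f,q,loss="soft_l1",x_scale=[.01,.01,.05]);q=r.x
    return q,[(("abc"[k]),i,np.round(proj(ps[k],pl(*q,HOLES[i:i+1],z))[0]-m,1).tolist()) for k,i,m in prs]
def boxc(sx,sy,z0,z1):
    return np.array([[x,y,z] for x in(-sx/2,sx/2) for y in(-sy/2,sy/2) for z in(z0,z1)])
def lapmask(p,q,zoff=0,S=4):
    m=np.zeros((420*S,560*S),np.uint8)
    for b in (boxc(.024,.046,.022,.064),boxc(.030,.044,0,.012)):
        uv=(proj(p,pl(*q,b[:,:2],b[:,2]+zoff))+.5)*S
        cv2.fillConvexPoly(m,cv2.convexHull(uv.astype(np.float32)).astype(np.int32),1)
    return cv2.resize(m.astype(np.float32),(560,420),interpolation=cv2.INTER_AREA)
def grip(st):
    R=cv2.Rodrigues(np.zeros(3))[0]
E
cat > m1.py <<'E'
from h import *
ps=[eyes.get_image("top"),eyes.get_image("side")]
T,Sd=ps
def tri(uvt,z): return ray(T,uvt,z)
hc=np.mean([tri((80+u/2,150+v/2),.06) for u,v in((270,96),(349,101),(277,154),(332,157))],0)
a=tri((80+349/2,150+101/2),.06)-tri((80+270/2,150+96/2),.06)
yaw=np.arctan2(-a[1],-a[0])-np.pi/2
print("h0",hc,yaw)
q,r=fit_holes(ps,.06,[*hc,yaw]);print("house",q,r)
for k in (0,1): print(fit_holes([ps[k]],.06,q)[0])
cc=np.mean([tri((80+u/2,150+v/2),.005) for u,v in((506,62),(577,92),(497,117),(544,136))],0)
a=tri((80+577/2,150+92/2),.005)-tri((80+506/2,150+62/2),.005)
yaw=np.arctan2(-a[1],-a[0])-np.pi/2
print("c0",cc,yaw)
c,r=fit_holes(ps,.005,[*cc,yaw],names="cover_hole0");print("cover",c,r)
for k in (0,1): print(fit_holes([ps[k]],.005,c,names="cover_hole0")[0])
# lap
l0=ray(T,(410,229),.03);print("lap0",l0)
ms=[]
for p,c0 in zip(ps,((411,228),(311,316))):
    best=None
    for d in regions_of(p,"lap"):
        x,y,w,h=d["bbox"]
        e=np.hypot(x+w/2-c0[0],y+h/2-c0[1])
        if best is None or e<best[0]: best=(e,d)
    print(best[0],best[1]["bbox"],best[1]["confidence"]); ms.append(best[1]["mask"].astype(np.float32))
f=lambda q,ks=(0,1):sum(np.abs(lapmask(ps[k],q)-ms[k]).sum() for k in ks)
best=min((minimize(f,[*l0,y],method="Nelder-Mead",options=dict(initial_simplex=np.array([*l0,y])+np.array([[0,0,0],[.01,0,0],[0,.01,0],[0,0,.2]]))) for y in(-.4,-.2,0,.2,.4)),key=lambda r:r.fun)
print("lap",best.x,best.fun,ms[0].sum(),ms[1].sum())
np.save("lapq.npy",best.x)
import json;json.dump(dict(h=q.tolist(),c=c.tolist(),l=best.x.tolist()),open("est.json","w"))
for p,n in zip(ps,("top","side")):
    im=p["frame"][:,:,::-1].copy();im=cv2.resize(im,None,fx=4,fy=4,interpolation=cv2.INTER_CUBIC)
    for pts in (pl(*q,HOLES,.06),pl(*c,HOLES,.005)):
        for u in proj(p,pts): cv2.circle(im,tuple(((u+.5)*4).astype(int)),3,(0,0,255),-1)
    e=cv2.resize((lapmask(p,best.x)>.5).astype(np.uint8),None,fx=4,fy=4,interpolation=cv2.INTER_NEAREST)
    cs,_=cv2.findContours(e,0,1);cv2.drawContours(im,cs,-1,(0,0,255),1)
    cv2.imwrite(f"pics/fit_{n}.png",im[680:1080,760:1760][:,:800] if n=="top" else im[700:1300,900:1500])
    if n=="top": cv2.imwrite("pics/fit_top2.png",im[680:1080,1240:1840])
E
python3 m1.py
```

```text
h0 [0.50275005 0.12342086] -0.049318386738851805
house [ 0.50162561  0.11872181 -0.05180537] [('a', 0, [0.8, 0.1]), ('a', 1, [-0.9, -0.2]), ('a', 2, [0.1, -0.0]), ('b', 0, [1.3, 0.8]), ('b', 1, [0.3, 0.3]), ('b', 2, [-0.3, -1.6]), ('b', 3, [-2.3, -0.2])]
[ 0.50155989  0.11885806 -0.05217519]
[ 0.50167176  0.11824173 -0.05135014]
c0 [ 0.55362139 -0.20038772] -0.3964321531667714
cover [ 0.54988824 -0.19794053 -0.36707064] [('a', 0, [0.9, 0.3]), ('a', 1, [3.2, 0.6]), ('a', 2, [1.7, -0.6]), ('a', 3, [-1.7, 0.0]), ('b', 0, [0.2, -1.2]), ('b', 1, [-0.1, -2.5]), ('b', 2, [-0.4, -1.6])]
[ 0.55015209 -0.19418442 -0.37109774]
[ 0.54712989 -0.20564221 -0.36419962]
lap0 [ 0.46945189 -0.38026763]
2.617728022541645 [402.4, 223.3, 21.8, 11.9] 0.53
1.192686044187644 [301.0, 300.5, 21.3, 33.0] 0.58
lap [ 0.47430819 -0.38253675 -0.01797248] 64.9375 235.0 433.0
```

View pics/fit_top.png

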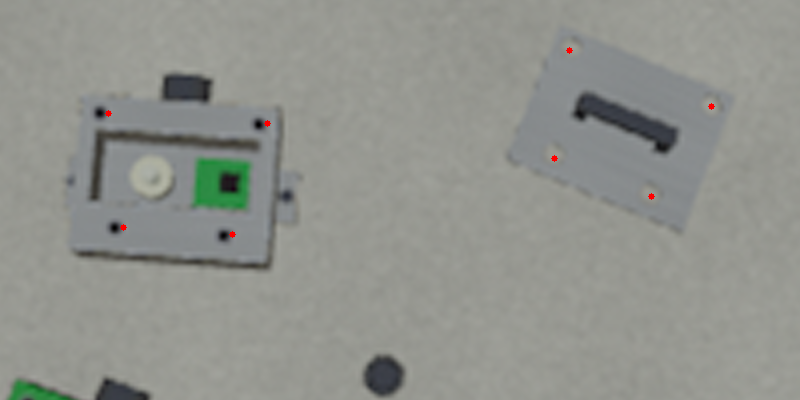

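View pics/fit_top2.png

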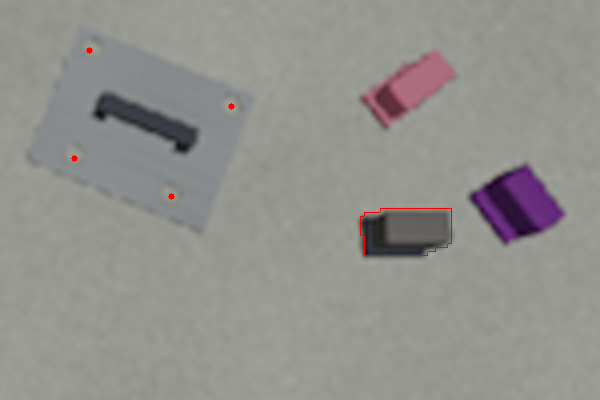

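View pics/fit_side.png

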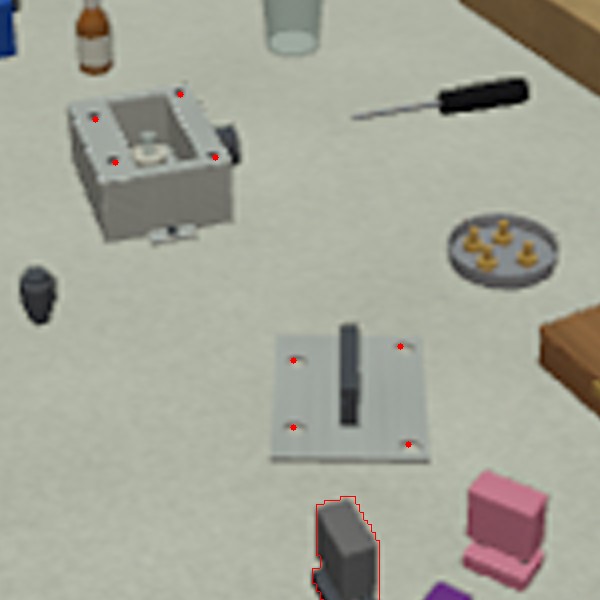

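```bash
cat >> h.py <<'E'
def dark_centroid(p,uv,rad=4,S=8):
    g=cv2.cvtColor(p["frame"],cv2.COLOR_RGB2GRAY).astype(np.float32)
    u,v=np.round(uv).astype(int); w=g[v-rad:v+rad+1,u-rad:u+rad+1]
    bg=np.percentile(w,70); d=np.clip(bg-w-25,0,None)
    if d.sum()<20: return None
    yy,xx=np.mgrid[v-rad:v+rad+1,u-rad:u+rad+1]
    m=np.array([(d*xx).sum(),(d*yy).sum()])/d.sum()
    return m
def fit_pts(obs,q0):
    """obs: list (pic, model xy, z, uv)"""
    f=lambda q:np.concatenate([proj(p,pl(*q,[xy],z))[0]-m for p,xy,z,m in obs])
    r=least_squares(f,q0,x_scale=[.01,.01,.05],loss="soft_l1");return r.x,r.fun.reshape(-1,2)
def platemask(p,q,z0,z1,S=4,sx=.11,sy=.14):
    b=boxc(sx,sy,z0,z1);m=np.zeros((420*S,560*S),np.uint8)
    uv=(proj(p,pl(*q,b[:,:2],b[:,2]))+.5)*S
    cv2.fillConvexPoly(m,cv2.convexHull(uv.astype(np.float32)).astype(np.int32),1)
    return cv2.resize(m.astype(np.float32),(560,420),interpolation=cv2.INTER_AREA)
E
cat > m2.py <<'E'
from h import *
import json
T=eyes.get_image("top");S=eyes.get_image("side")
e=json.load(open("est.json"))
zt={"T":[(80+u/2-.25,150+v/2-.25) for u,v in((277,154),(332,157),(270,96),(349,101))]}
tp=[(190+x/4-.4,170+y/4-.4) for x,y in((115,227),(223,236),(100,112),(259,124))]
sp=[(225+x/4-.4,175+y/4-.4) for x,y in((95,117),(115,161),(181,92),(216,157))]
obs=[]
for p,l in((T,tp),(S,sp)):
    for i,uv in enumerate(l):
        m=dark_centroid(p,uv,3 if p is T else 2)
        print(np.round(uv,1),None if m is None else np.round(m,1))
        if m is not None: obs.append((p,HOLES[i],.06,m))
q,r=fit_pts(obs,e["h"]);print("house",q,np.round(r,1).tolist())
for P in (T,S):
    print(fit_pts([o for o in obs if o[0] is P],q)[0])
e["h"]=q.tolist()
ms=[]
for p,c0 in((T,(345,203)),(S,(313,272))):
    ds=regions_of(p,"cover")
    d=min(ds,key=lambda d:np.hypot(d["bbox"][0]+d["bbox"][2]/2-c0[0],d["bbox"][1]+d["bbox"][3]/2-c0[1]))
    print(d["bbox"],d["confidence"]);m=d["mask"].astype(np.uint8)
    cs,_=cv2.findContours(m,0,1);cv2.drawContours(m,cs,-1,1,-1);ms.append(m.astype(np.float32))
def f(q,ks=(0,1)): 
    t=0
    for k in ks:
        p=(T,S)[k];mod=platemask(p,q,0,.005)
        b=boxc(.014,.074,.005,.041);uv=(proj(p,pl(*q,b[:,:2],b[:,2]))+.5)*4
        mm=np.zeros((1680,2240),np.uint8);cv2.fillConvexPoly(mm,cv2.convexHull(uv.astype(np.float32)).astype(np.int32),1)
        mod=np.maximum(mod,cv2.resize(mm.astype(np.float32),(560,420),interpolation=cv2.INTER_AREA))
        t+=np.abs(mod-ms[k]).sum()
    return t
def opt(ks):
    x=np.array(e["c"]);return minimize(f,x,args=(ks,),method="Nelder-Mead",options=dict(initial_simplex=x+np.array([[0,0,0],[.008,0,0],[0,.008,0],[0,0,.1]])))
for ks in((0,),(1,),(0,1)):
    r=opt(ks);print("cover",ks,r.x,r.fun,[m.sum() for m in ms])
e["c"]=r.x.tolist();json.dump(e,open("est.json","w"))
for p,n in ((T,"top"),(S,"side")):
    im=cv2.resize(p["frame"][:,:,::-1],None,fx=4,fy=4,interpolation=cv2.INTER_CUBIC)
    for pts in (pl(*q,HOLES,.06),pl(*e["c"],HOLES,.005)):
        for u in proj(p,pts): cv2.circle(im,tuple(((u+.5)*4).astype(int)),3,(0,0,255),-1)
    for qq,z in((q,.06),(e["c"],.005)):
        u=((proj(p,pl(*qq,np.array([[-1,-1],[1,-1],[1,1],[-1,1]])*[.055,.07],z))+.5)*4).astype(np.int32)
        cv2.polylines(im,[u],True,(0,0,255),1)
    cv2.imwrite(f"pics/fit2_{n}.png",im[680:1080,760:1560] if n=="top" else im[700:1300,900:1500])
E
python3 m2.py
```

```text
[218.4 226.4] [218.2 226.5]
[245.4 228.6] [245.5 228.4]
[214.6 197.6] [214.5 197.8]
[254.4 200.6] [254.2 200.6]
[248.4 203.8] [247.9 203.5]
[253.4 214.8] [252.6 214.5]
[269.8 197.6] [269.3 197.6]
[278.6 213.8] [278.2 214.2]
house [ 0.5013227   0.12432302 -0.05988887] [[0.1, -0.1], [0.1, -0.0], [0.2, -0.1], [0.2, 0.0], [-0.0, 0.0], [0.2, -0.1], [-0.1, -0.1], [-0.5, -1.0]]
[ 0.50120809  0.12463927 -0.05763385]
[ 0.50109318  0.12238278 -0.06625382]
[314.3, 176.5, 60.4, 51.6] 0.78
[292.9, 254.6, 39.8, 37.6] 0.65
cover (0,) [ 0.55373547 -0.19876163 -0.37216311] 76.125 [np.float32(1724.0), np.float32(1268.0)]
cover (1,) [ 0.55138102 -0.19921091 -0.36380406] 47.75 [np.float32(1724.0), np.float32(1268.0)]
cover (0, 1) [ 0.55287502 -0.19888482 -0.38687236] 145.375 [np.float32(1724.0), np.float32(1268.0)]
```

View pics/fit2_top.png

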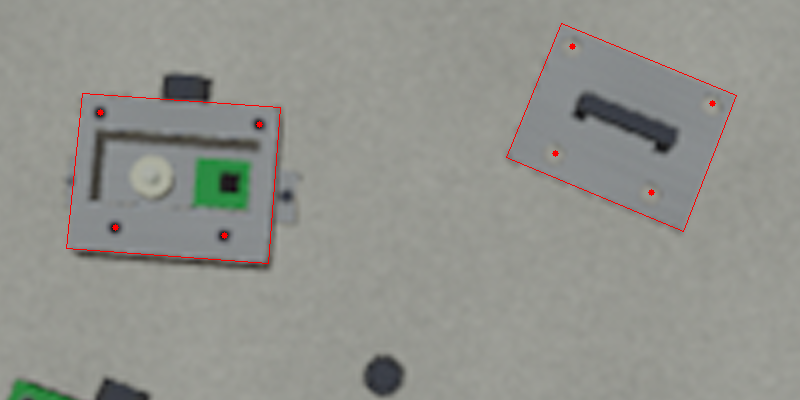

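View pics/fit2_side.png

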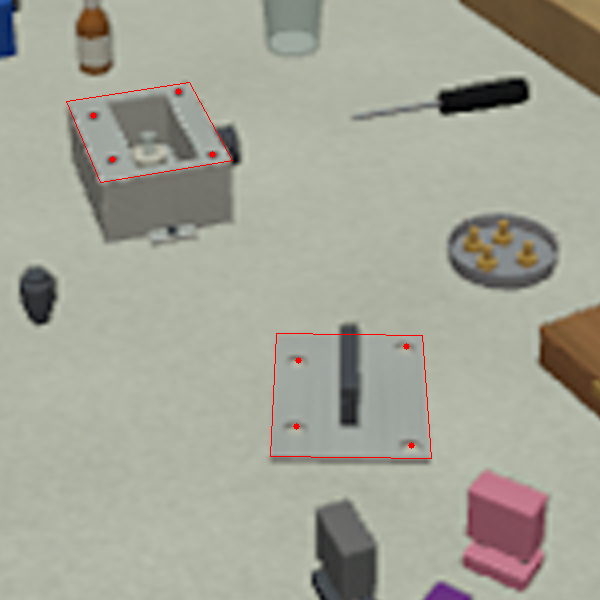

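```bash
python3 -m inch '[[0.2,0,0,0,7.1],[0.2,0,0,0,7.1],[0.2,0,0,0,7.1],[0.2,0,0,0,7.1],[0.2,0,0,0,7.1],[0.2,0,0,0,7.1],[0.2,0,0,0,7.1],[0.2,0,0,0,7.1],[0.2,0,0,0,7.1],[0.2,0,0,0,7.1]]' 60
```

```text
clock: 3.23
position: [0.1954, 0.5408, 0.2313]
ee_rot: [-0.0, 1.0, -0.016, 0.0]
contact_force: [-0.4, 0.2, 0.3]
width: 0.0513
```

```bash
cat > st.py <<'E'
import numpy as np, json, sys
from scipy.spatial.transform import Rotation as Ro
from rig import manip
def rel(tx,ty,tz,tyawdeg,pr=True):
    s=manip.get_state(); w,x,y,z=s["ee_rot"]; R=Ro.from_quat([x,y,z,w]).as_matrix()
    yaw=np.degrees(np.arctan2(R[1,0],R[0,0]))
    d=R.T@(np.array([tx,ty,tz])-s["position"])*1000
    dy=(yaw-tyawdeg+90)%180-90
    print("t",round(s["clock"],2),"pos",np.round(s["position"],4),"yaw",round(yaw,2),"tilt",np.round(R[:,2],4),"w",round(s["width"],4),"F",np.round(s["contact_force"],2),"q6",round(s["qpos"][5],2))
    print("shift tool mm",np.round(d,1),"turn",round(dy,2))
if __name__=="__main__": rel(*map(float,sys.argv[1:5]))
E
python3 st.py .474 -.383 .231 -1
```

```text
t 3.23 pos [0.1954 0.5408 0.2313] yaw -1.78 tilt [ 0.e+00  1.e-04 -1.e+00] w 0.0513 F [-0.42  0.15  0.3 ] q6 1.13
shift tool mm [3.071e+02 9.147e+02 2.000e-01] turn -0.78
```

```bash
python3 -m inch '[[0.2,20,30,0,-0.8],[0.2,20,35,0,0],[0.2,20,35,0,0],[0.2,20,35,0,0],[0.2,20,35,0,0],[0.2,20,35,0,0],[0.2,20,35,0,0],[0.2,20,35,0,0],[0.2,20,35,0,0],[0.2,20,35,0,0],[0.2,20,35,0,0],[0.2,20,35,0,0],[0.2,20,35,0,0],[0.2,20,35,0,0],[0.2,13,35,0,0],[0.2,13,35,0,0],[0.2,0,35,0,0],[0.2,0,35,0,0],[0.2,0,35,0,0],[0.2,0,35,0,0]]'; python3 st.py .474 -.383 .231 -1
```

```text
clock: 4.9
position: [0.502, -0.1814, 0.2294]
ee_rot: [-0.004, 1.0, -0.004, 0.007]
contact_force: [0.7, 0.7, -0.6]
width: 0.0512
t 4.9 pos [ 0.502  -0.1814  0.2294] yaw -0.51 tilt [ 0.0149  0.0086 -0.9999] w 0.0512 F [ 0.72  0.71 -0.6 ] q6 -0.48
shift tool mm [-26.2 201.8  -3.7] turn 0.49
```

```bash
python3 -m inch '[[0.2,-5,34,0,0],[0.2,-5,34,0,0],[0.2,-5,34,10,0],[0.2,-5,34,20,0],[0.2,-3,33,30,0],[0.2,-3,33,30,0],[0.2,0,0,20,0],[0.2,0,0,0,0]]'; python3 st.py .474 -.383 .031 -1
```

```text
clock: 5.57
position: [0.4758, -0.3975, 0.1218]
ee_rot: [0.001, 1.0, -0.009, 0.012]
contact_force: [0.4, 0.2, -0.5]
width: 0.0513
t 5.57 pos [ 0.4758 -0.3975  0.1218] yaw -1.0 tilt [ 0.0243 -0.0024 -0.9997] w 0.0513 F [ 0.36  0.2  -0.55] q6 -0.81
shift tool mm [ -4.3 -14.7  90.7] turn -0.0
```

```bash
python3 -m inch '[[0.2,-2,-14.5,0,0],[0.2,0,0,0,0],[0.2,0,0,0,0]]'; python3 st.py .474 -.383 .031 -1; python3 - <<'E'
from h import *
for n in("top","side"):
    p=eyes.get_image(n);c=(411,228) if n=="top" else (311,300)
    a=p["frame"][c[1]-60:c[1]+60,c[0]-80:c[0]+80,::-1];cv2.imwrite(f"pics/g1{n}.png",cv2.resize(a,None,fx=4,fy=4,interpolation=cv2.INTER_CUBIC))
E
```

```text
clock: 5.82
position: [0.4738, -0.3838, 0.1215]
ee_rot: [0.001, 1.0, -0.009, 0.012]
contact_force: [0.4, -0.0, 0.9]
width: 0.0515
t 5.82 pos [ 0.4738 -0.3838  0.1215] yaw -1.08 tilt [ 0.023  -0.0016 -0.9997] w 0.0515 F [ 0.44 -0.01  0.87] q6 -0.79
shift tool mm [-1.9 -0.9 90.5] turn -0.08
```

View pics/g1side.png

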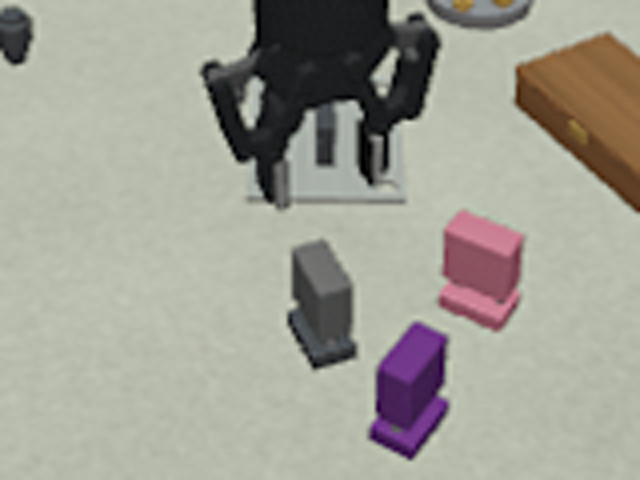

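View pics/g1top.png

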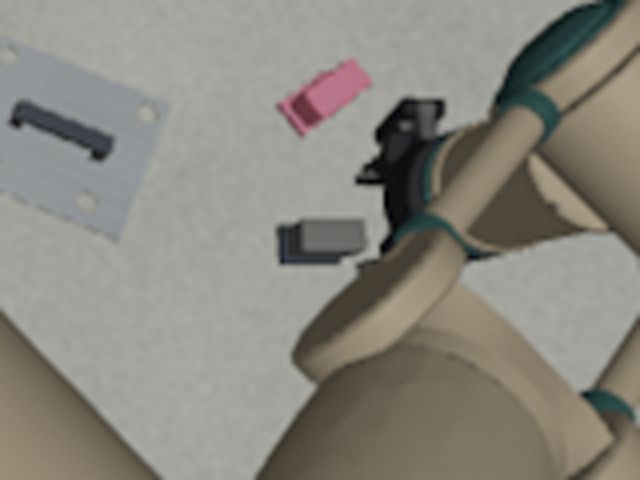

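```bash
python3 - <<'E'
from h import *
for n in("top","side"):
    p=eyes.get_image(n)
    c=(411,228) if n=="top" else (311,300)
    for P in ([.4738,-.3838,.1215],[.4738-.026,-.3838,.1275],[.4738+.026,-.3838,.1275]):
        u=proj(p,[P])[0]; print(n,np.round(u,1),np.round((u-np.array(c)+[80,60])*4))
E
```

```text
top [422.3 223.4] [365. 222.]
top [423.5 232.9] [370. 260.]
top [422.6 213.4] [366. 182.]
side [311.8 287.8] [323. 191.]
side [301.5 288.4] [282. 194.]
side [322.  283.2] [364. 173.]
```

```bash
python3 -m inch '[[0.2,-1,0,20,0],[0.2,0,0,20,0],[0.2,0,0,20,0],[0.2,0,0,15,0],[0.2,0,0,10,0],[0.2,0,0,0,0]]'; python3 st.py .474 -.383 .031 -1
```

```text
clock: 6.52
position: [0.4801, -0.3879, 0.0405]
ee_rot: [0.007, 1.0, -0.008, 0.017]
contact_force: [0.0, 0.5, -0.7]
width: 0.0512
t 6.52 pos [ 0.4801 -0.3879  0.0405] yaw -0.91 tilt [ 0.0342 -0.0135 -0.9993] w 0.0512 F [ 0.03  0.51 -0.74] q6 -0.8
shift tool mm [-6.5 -4.9  9.2] turn 0.09
```

```bash
python3 -m inch '[[0.2,-4,-3,4,0],[0.2,-2,-2,4,0],[0.2,0,0,0,0]]'; python3 st.py .474 -.383 .031 -1
```

```text
clock: 6.77
position: [0.4751, -0.3834, 0.0333]
ee_rot: [0.008, 1.0, -0.008, 0.018]
contact_force: [1.0, 0.7, 0.1]
width: 0.0516
t 6.77 pos [ 0.4751 -0.3834  0.0333] yaw -0.88 tilt [ 0.0361 -0.0156 -0.9992] w 0.0516 F [0.98 0.74 0.14] q6 -0.8
shift tool mm [-1.2 -0.4  2.2] turn 0.12
```

```bash
python3 -m inch '[[0.2,0,0,-20,0],[0.2,0,0,-20,0],[0.2,0,0,-20,0],[0.2,0,0,-20,0],[0.2,0,0,0,0]]'; python3 st.py .474 -.383 .034 -1;  python3 -m inch '[[0.2,0,0,-30,0],[0.2,0,0,-30,0],[0.2,0,0,0,0]]';python3 st.py .474 -.383 .034 -1
```

```text
clock: 7.18
position: [0.4718, -0.3819, 0.1181]
ee_rot: [0.008, 1.0, -0.008, 0.018]
contact_force: [0.3, -0.7, 1.1]
width: 0.0513
t 7.18 pos [ 0.4718 -0.3819  0.1181] yaw -0.88 tilt [ 0.0369 -0.0164 -0.9992] w 0.0513 F [ 0.33 -0.67  1.13] q6 -0.8
shift tool mm [-0.9 -0.2 84.1] turn 0.12
clock: 7.43
position: [0.4691, -0.3805, 0.1807]
ee_rot: [0.008, 1.0, -0.008, 0.019]
contact_force: [0.6, 0.9, -0.3]
width: 0.0516
t 7.43 pos [ 0.4691 -0.3805  0.1807] yaw -0.87 tilt [ 0.0375 -0.0172 -0.9991] w 0.0516 F [ 0.58  0.94 -0.26] q6 -0.8
shift tool mm [ -0.6  -0.  146.8] turn 0.13
```

```bash
python3 -m inch '[[0.2,0,0,30,0],[0.2,0,0,30,0],[0.2,0,0,0,0]]'; python3 st.py .474 -.383 .034 -1;  python3 -m inch '[[0.2,0,0,10,0],[0.2,0,0,10,0],[0.2,0,0,10,0],[0.2,0,0,10,0],[0.2,0,0,0,0]]';python3 st.py .474 -.383 .034 -1; python3 -m inch '[[0.2,0,-30,0,0],[0.2,0,-30,0,0],[0.2,0,0,0,0]]';python3 st.py .474 -.383 .034 -1; python3 -m inch '[[0.2,0,30,0,0],[0.2,0,30,0,0],[0.2,0,0,0,0]]';python3 st.py .474 -.383 .034 -1; python3 -m inch '[[0.2,-30,0,0,0],[0.2,-30,0,0,0],[0.2,0,0,0,0]]';python3 st.py .474 -.383 .034 -1; python3 -m inch '[[0.2,30,0,0,0],[0.2,30,0,0,0],[0.2,0,0,0,0]]';python3 st.py .474 -.383 .034 -1
```

```text
clock: 7.68
position: [0.4737, -0.384, 0.124]
ee_rot: [0.013, 1.0, -0.008, 0.023]
contact_force: [-0.3, 0.7, -1.0]
width: 0.0509
t 7.68 pos [ 0.4737 -0.384   0.124 ] yaw -0.85 tilt [ 0.0465 -0.0266 -0.9986] w 0.0509 F [-0.33  0.69 -1.01] q6 -0.8
shift tool mm [-3.9 -3.3 89.8] turn 0.15
clock: 8.1
position: [0.4757, -0.3852, 0.0812]
ee_rot: [0.013, 1.0, -0.008, 0.023]
contact_force: [-0.1, 0.2, 0.6]
width: 0.0511
t 8.1 pos [ 0.4757 -0.3852  0.0812] yaw -0.85 tilt [ 0.0466 -0.0266 -0.9986] w 0.0511 F [-0.12  0.25  0.56] q6 -0.8
shift tool mm [-4.  -3.4 47. ] turn 0.15
clock: 8.35
position: [0.477, -0.3258, 0.0783]
ee_rot: [0.013, 1.0, -0.01, 0.023]
contact_force: [-0.8, 0.7, 0.0]
width: 0.0512
t 8.35 pos [ 0.477  -0.3258  0.0783] yaw -1.07 tilt [ 0.0466 -0.0272 -0.9985] w 0.0512 F [-0.76  0.67  0.02] q6 -0.71
shift tool mm [-4.  56.1 45.6] turn -0.07
clock: 8.6
position: [0.4769, -0.3849, 0.081]
ee_rot: [0.014, 1.0, -0.006, 0.024]
contact_force: [-0.5, -0.5, 0.3]
width: 0.051
t 8.6 pos [ 0.4769 -0.3849  0.081 ] yaw -0.67 tilt [ 0.0476 -0.0282 -0.9985] w 0.051 F [-0.51 -0.49  0.25] q6 -0.8
shift tool mm [-5.2 -3.1 46.7] turn 0.33
clock: 8.85
position: [0.4179, -0.3876, 0.0786]
ee_rot: [0.016, 1.0, -0.006, 0.026]
contact_force: [-1.0, 1.4, -0.6]
width: 0.0512
t 8.85 pos [ 0.4179 -0.3876  0.0786] yaw -0.61 tilt [ 0.051  -0.0318 -0.9982] w 0.0512 F [-0.98  1.36 -0.63] q6 -0.88
shift tool mm [53.7 -6.7 47.2] turn 0.39
clock: 9.1
position: [0.4771, -0.3897, 0.0829]
ee_rot: [0.016, 0.999, -0.009, 0.026]
contact_force: [0.8, -1.0, 0.5]
width: 0.0512
t 9.1 pos [ 0.4771 -0.3897  0.0829] yaw -1.02 tilt [ 0.0518 -0.0329 -0.9981] w 0.0512 F [ 0.82 -0.99  0.49] q6 -0.8
shift tool mm [-5.8 -8.2 48.5] turn -0.02
```

```bash
python3 -m inch '[[0.2,0,0,-41,0],[0.2,0,0,-41,0],[0.2,0,0,-41,0]]'; python3 st.py .474 -.383 .034 -1;  python3 -m inch '[[0.2,0,0,0,0]]';python3 st.py .474 -.383 .034 -1
```

```text
clock: 9.35
position: [0.4685, -0.3812, 0.1979]
ee_rot: [0.008, 1.0, -0.008, 0.018]
contact_force: [0.4, -0.8, 0.6]
width: 0.0512
t 9.35 pos [ 0.4685 -0.3812  0.1979] yaw -0.93 tilt [ 0.0361 -0.0163 -0.9992] w 0.0512 F [ 0.39 -0.82  0.65] q6 -0.8
shift tool mm [ -0.5  -0.9 164. ] turn 0.07
clock: 9.43
position: [0.4721, -0.3845, 0.2069]
ee_rot: [0.014, 1.0, -0.008, 0.024]
contact_force: [1.3, -1.1, 1.2]
width: 0.0511
t 9.43 pos [ 0.4721 -0.3845  0.2069] yaw -0.88 tilt [ 0.0474 -0.0278 -0.9985] w 0.0511 F [ 1.27 -1.06  1.18] q6 -0.8
shift tool mm [ -6.4  -6.3 172.7] turn 0.12
```

```bash
python3 -c "
from rig import manip,eyes
eyes.get_image('top');eyes.get_image('top')"; python3 st.py .474 -.383 .034 -1;  python3 -m inch '[[0.2,0,0,-20,0],[0.2,0,0,-20,0],[0.2,0,0,-20,0]]'; python3 st.py .474 -.383 .034 -1; python3 -c "
from rig import manip,eyes
eyes.get_image('top')"; python3 st.py .474 -.383 .034 -1;
```

```text
t 9.53 pos [ 0.4695 -0.3821  0.2005] yaw -0.91 tilt [ 0.0399 -0.0201 -0.999 ] w 0.0511 F [-0.27  0.2  -0.61] q6 -0.8
shift tool mm [ -2.2  -2.4 166.6] turn 0.09
clock: 9.78
position: [0.4635, -0.3771, 0.2533]
ee_rot: [0.004, 1.0, -0.008, 0.014]
contact_force: [-0.8, 0.5, -0.3]
width: 0.0511
t 9.78 pos [ 0.4635 -0.3771  0.2533] yaw -0.93 tilt [ 0.0275 -0.0073 -0.9996] w 0.0511 F [-0.81  0.52 -0.26] q6 -0.79
shift tool mm [  4.5   4.2 219.6] turn 0.07
t 9.83 pos [ 0.4651 -0.3788  0.2579] yaw -0.92 tilt [ 0.0331 -0.0132 -0.9994] w 0.0513 F [ 1.29 -0.91  2.81] q6 -0.79
shift tool mm [  1.5   1.3 224.1] turn 0.08
```

```bash
cat > w.py <<'E'
from rig import eyes
import sys
for i in range(int(sys.argv[1])): eyes.get_image('top')
E
python3 w.py 2; python3 st.py .474 -.383 .034 -1
python3 -m inch '[[0.2,0,0,10,0],[0.2,0,0,12,0],[0.2,0,0,12,0],[0.2,0,0,12,0],[0.2,0,0,12,0],[0.2,0,0,12,0],[0.2,0,0,12,0],[0.2,0,0,12,0],[0.2,0,0,12,0],[0.2,0,0,8,0],[0.2,0,0,4,0],[0.2,0,0,0,0]]';python3 w.py 2; python3 st.py .474 -.383 .034 -1
python3 -m inch '[[0.2,0,0,-41,0],[0.2,0,0,-41,0],[0.2,0,0,0,0]]';python3 w.py 3; python3 st.py .474 -.383 .034 -1
```

```text
t 9.93 pos [ 0.4647 -0.3783  0.2549] yaw -0.92 tilt [ 0.0315 -0.0115 -0.9994] w 0.0513 F [-1.06  0.2   0.65] q6 -0.79
shift tool mm [  2.3   2.1 221.1] turn 0.08
clock: 10.93
position: [0.455, -0.3658, 0.0999]
ee_rot: [-0.011, 1.0, -0.009, -0.001]
contact_force: [-0.1, 0.1, -0.1]
width: 0.051
t 11.03 pos [ 0.4557 -0.3666  0.1015] yaw -0.98 tilt [ 9.000e-04  2.020e-02 -9.998e-01] w 0.0513 F [0.18 0.4  0.17] q6 -0.8
shift tool mm [18.5 17.5 67.1] turn 0.02
clock: 11.28
position: [0.4552, -0.3678, 0.1849]
ee_rot: [-0.012, 1.0, -0.008, -0.001]
contact_force: [1.7, -1.1, -0.4]
width: 0.0513
t 11.43 pos [ 0.4522 -0.3647  0.1782] yaw -0.97 tilt [-0.0101  0.0316 -0.9995] w 0.0511 F [-1.09  0.58 -0.22] q6 -0.8
shift tool mm [ 23.6  22.4 143.3] turn 0.03
```

```bash
python3 -m inch '[[0.2,8,8,20,0],[0.2,8,8,22,0],[0.2,4,4,22,0],[0.2,2,2,22,0],[0.2,0,0,0,0]]';python3 w.py 3; python3 st.py .474 -.383 .034 -1
```

```text
clock: 11.85
position: [0.4723, -0.3834, 0.0862]
ee_rot: [-0.016, 1.0, -0.009, -0.006]
contact_force: [-0.0, 0.9, -0.0]
width: 0.0516
t 12.0 pos [ 0.4744 -0.3856  0.0914] yaw -0.97 tilt [-0.0049  0.0262 -0.9996] w 0.0512 F [-0.12 -0.44 -0.59] q6 -0.8
shift tool mm [-0.1 -1.1 57.4] turn 0.03
```

```bash
python3 -m inch '[[0.2,0,0,10,0],[0.2,0,0,10,0],[0.2,0,0,10,0],[0.2,0,0,10,0],[0.2,0,0,8,0],[0.2,0,0,4,0],[0.2,0,0,0,0]]';python3 w.py 2; python3 st.py .474 -.383 .034 -1
```

```text
clock: 12.58
position: [0.4757, -0.3856, 0.0392]
ee_rot: [-0.01, 1.0, -0.008, 0.0]
contact_force: [0.2, -0.3, -0.7]
width: 0.0513
t 12.68 pos [ 0.4761 -0.3861  0.0401] yaw -0.96 tilt [ 0.0019  0.0192 -0.9998] w 0.0512 F [ 0.87 -0.2   0.47] q6 -0.8
shift tool mm [-2.2 -3.   6.1] turn 0.04
```

```bash
python3 -m inch '[[0.2,-1,-1,4,0],[0.2,-1,-2,4,0],[0.2,0,0,0,0],[-0.8,0,0,0,0],[-0.8,0,0,0,0],[-0.8,0,0,0,0],[-0.8,0,0,0,0]]' 60; python3 w.py 2; python3 st.py .474 -.383 .034 -1
```

```text
clock: 13.27
position: [0.4748, -0.3834, 0.033]
ee_rot: [-0.008, 1.0, -0.008, 0.002]
contact_force: [0.5, -0.3, -2.4]
width: 0.0232
t 13.37 pos [ 0.4748 -0.3834  0.033 ] yaw -0.96 tilt [ 0.004   0.0169 -0.9998] w 0.0231 F [-0.3  -0.85  0.65] q6 -0.8
shift tool mm [-0.9 -0.4 -1. ] turn 0.04
```

```bash
python3 -m inch '[[-0.8,0,0,-8,0],[-0.8,0,0,-14,0],[-0.8,0,0,-16,0],[-0.8,0,0,-16,0],[-0.8,0,-5,-16,0],[-0.8,0,-10,-16,0],[-0.8,0,-20,-10,0],[-0.8,0,-25,-4,0],[-0.8,0,-25,0,0],[-0.8,0,-25,0,0],[-0.8,0,-25,0,0],[-0.8,0,-25,0,0],[-0.8,0,-25,0,0],[-0.8,0,-25,0,0],[-0.8,0,-20,0,0],[-0.8,0,-10,0,0],[-0.8,0,-5,0,0],[-0.8,0,0,0,0]]'; python3 w.py 3; python3 st.py .4605 .0796 .115 -3.4
```

```text
clock: 14.87
position: [0.4782, -0.132, 0.1479]
ee_rot: [-0.007, 1.0, -0.01, 0.004]
contact_force: [-0.1, 1.3, -2.2]
width: 0.0231
t 15.02 pos [ 0.4786 -0.1338  0.1477] yaw -1.28 tilt [ 0.0089  0.0129 -0.9999] w 0.0232 F [ 0.17 -0.21 -2.64] q6 -0.41
shift tool mm [ -23.1 -212.5   35.3] turn 2.12
```

```bash
python3 -m inch '[[-0.8,0,-10,0,0],[-0.8,-4,-20,0,1],[-0.8,-4,-25,0,1],[-0.8,-4,-25,0,0],[-0.8,-4,-25,0,0],[-0.8,-4,-25,0,0],[-0.8,-4,-25,0,0],[-0.8,0,-25,0,0],[-0.8,0,-15,0,0],[-0.8,0,-8,0,0],[-0.8,0,-4,0,0],[-0.8,0,0,0,0]]'; python3 w.py 3; python3 st.py .4605 .0796 .115 -3.4
```

```text
clock: 16.02
position: [0.4695, 0.0765, 0.1487]
ee_rot: [-0.006, 0.999, -0.039, 0.005]
contact_force: [0.1, -0.2, -0.4]
width: 0.023
t 16.17 pos [0.4694 0.0753 0.1487] yaw -4.54 tilt [ 0.0099  0.0105 -0.9999] w 0.0232 F [ 0.12  0.37 -1.76] q6 0.08
shift tool mm [-9.5 -3.2 33.7] turn -1.14
```

Over the land's right end; correct and lower to just above (sole ~10 mm clear), then check by picture.

```bash
python3 -m inch '[[-0.8,-4,-1,6,-0.6],[-0.8,-4,-1,10,-0.6],[-0.8,-2,-1,10,0],[-0.8,0,0,10,0],[-0.8,0,0,6,0],[-0.8,0,0,2,0],[-0.8,0,0,0,0]]'; python3 w.py 2; python3 st.py .4605 .0796 .097 -3.4;  cat > look.py <<'E'
from h import *
import sys
tag=sys.argv[1]
for n in("top","side"):
    p=eyes.get_image(n);c=(238,215) if n=="top" else (265,205)
    a=p["frame"][c[1]-60:c[1]+60,c[0]-80:c[0]+80,::-1];cv2.imwrite(f"pics/{tag}{n}.png",cv2.resize(a,None,fx=4,fy=4,interpolation=cv2.INTER_CUBIC))
E
python3 look.py r1
```

```text
clock: 16.75
position: [0.4586, 0.0745, 0.1015]
ee_rot: [-0.004, 0.999, -0.031, 0.004]
contact_force: [-0.2, -0.7, -2.1]
width: 0.0229
t 16.85 pos [0.4592 0.0746 0.1021] yaw -3.6 tilt [ 0.0106  0.0086 -0.9999] w 0.0231 F [ 0.37 -0.75 -1.85] q6 0.06
shift tool mm [ 1.  -5.   5.2] turn -0.2
```

View pics/r1side.png

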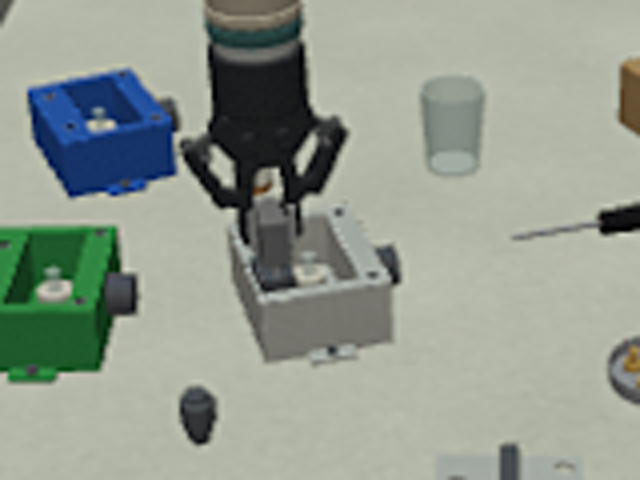

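View pics/r1top.png

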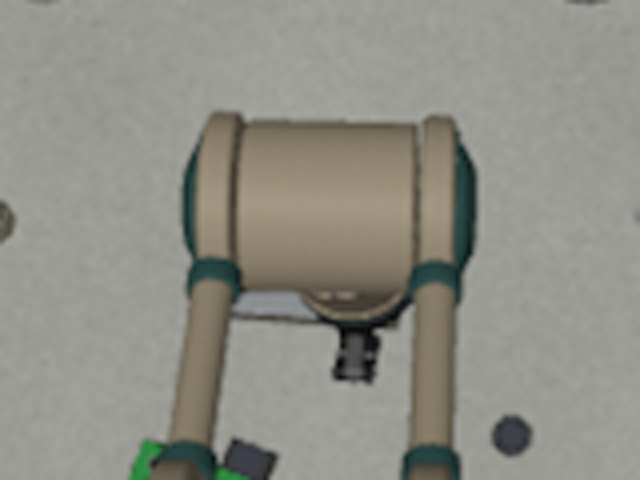

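```bash
cat > ov.py <<'E'
from h import *
import sys,json
from scipy.spatial.transform import Rotation as Ro
# overlay lap model at TCP, sole z offset
tag=sys.argv[1]; dx,dy=[float(a)/1000 for a in sys.argv[2:4]]; zg=.033
s=manip.get_state();w,x,y,z=s["ee_rot"];R=Ro.from_quat([x,y,z,w]).as_matrix();yaw=np.arctan2(R[1,0],R[0,0])
p=eyes.get_image("side")
im=cv2.resize(p["frame"][:,:,::-1],None,fx=6,fy=6,interpolation=cv2.INTER_CUBIC)
pos=s["position"];c,sn=np.cos(yaw),np.sin(yaw);q=[pos[0]+c*dx-sn*dy,pos[1]+sn*dx+c*dy,yaw]
for b in (boxc(.024,.046,.022,.064),boxc(.030,.044,0,.012)):
    uv=((proj(p,pl(*q,b[:,:2],b[:,2]+pos[2]-zg))+.5)*6)
    for i in range(8):
        for j in range(i):
            if (np.abs(b[i]-b[j])>1e-9).sum()==1: cv2.line(im,tuple(uv[i].astype(int)),tuple(uv[j].astype(int)),(0,0,255),1)
h=json.load(open("est.json"))["h"]
L=np.array([[-.055,-.07],[-.021,-.07],[-.021,.07],[-.055,.07]])
cv2.polylines(im,[((proj(p,pl(*h,L,.06))+.5)*6).astype(np.int32)],True,(0,255,0),1)
u=(proj(p,[pos])[0]*6).astype(int)
cv2.imwrite(f"pics/{tag}.png",im[1050:1450,1350:1950])
E
python3 ov.py ov1 0 0
```

```text
(no output)
```

View pics/ov1.png

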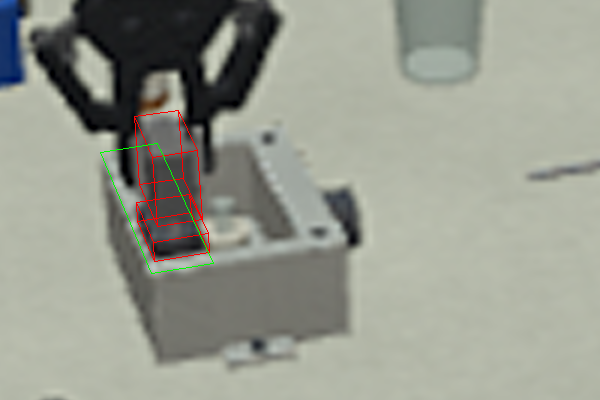

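```bash
python3 -m inch '[[-0.8,1,-4,3,-0.2],[-0.8,0,0,3,0],[-0.8,0,0,1,0],[-0.8,0,0,0,0]]'; python3 w.py 2; python3 st.py .4605 .0796 .089 -3.4
```

```text
clock: 17.33
position: [0.4625, 0.0796, 0.0963]
ee_rot: [-0.005, 1.0, -0.029, 0.008]
contact_force: [-0.5, 0.1, -2.6]
width: 0.0233
t 17.43 pos [0.4624 0.0795 0.0963] yaw -3.34 tilt [ 0.0153  0.0089 -0.9998] w 0.0234 F [-0.54 -0.9  -1.85] q6 0.07
shift tool mm [-2.   0.1  7.3] turn 0.06
```

```bash
python3 -m inch '[[-0.8,-2,0,2,0],[-0.8,0,0,2,0],[-0.8,0,0,1,0],[-0.8,0,0,0,0]]'; python3 w.py 2; python3 st.py .4605 .0796 .089 -3.4;python3 -m inch '[[-0.8,0,0,1.5,0],[-0.8,0,0,0,0]]'; python3 w.py 2; python3 st.py .4605 .0796 .089 -3.4
```

```text
clock: 17.77
position: [0.4605, 0.0797, 0.0917]
ee_rot: [-0.005, 1.0, -0.029, 0.008]
contact_force: [-1.0, -0.7, 1.7]
width: 0.0234
t 17.87 pos [0.4605 0.0797 0.0918] yaw -3.33 tilt [ 0.016   0.0088 -0.9998] w 0.0235 F [-0.39 -0.24  1.73] q6 0.07
shift tool mm [-0.   0.1  2.8] turn 0.07
clock: 18.03
position: [0.4605, 0.0797, 0.0907]
ee_rot: [-0.005, 1.0, -0.029, 0.008]
contact_force: [-0.8, 0.5, 2.5]
width: 0.0232
t 18.13 pos [0.4605 0.0797 0.0907] yaw -3.33 tilt [ 0.0162  0.0088 -0.9998] w 0.0232 F [-0.95 -0.35  1.98] q6 0.07
shift tool mm [-0.   0.1  1.7] turn 0.07
```

```bash
python3 -m inch '[[-0.8,0,0,1.5,0],[-0.8,0,0,0,0]]'; python3 w.py 2; python3 st.py .4661 .1734 .089 -3.4; python3 -m inch '[[-0.8,0,-4,0,0],[-0.8,0,-5,0,0],[-0.8,0,-5,0,0],[-0.8,0,-5,0,0],[-0.8,0,-2,0,0]]'; python3 st.py .4661 .1734 .089 -3.4
```

```text
clock: 18.3
position: [0.4605, 0.0797, 0.0894]
ee_rot: [-0.005, 1.0, -0.029, 0.008]
contact_force: [-1.4, -0.7, 2.6]
width: 0.0233
t 18.4 pos [0.4605 0.0796 0.0895] yaw -3.33 tilt [ 0.0164  0.0088 -0.9998] w 0.0234 F [-0.91 -0.27  3.16] q6 0.07
shift tool mm [  0.1 -93.9   1.4] turn 0.07
clock: 18.82
position: [0.4647, 0.0999, 0.0905]
ee_rot: [-0.002, 1.0, -0.028, 0.011]
contact_force: [0.4, -2.9, 2.0]
width: 0.0231
t 18.82 pos [0.4647 0.0999 0.0905] yaw -3.25 tilt [ 0.0222  0.0039 -0.9997] w 0.0231 F [ 0.42 -2.93  1.96] q6 0.12
shift tool mm [ -2.8 -73.5   1.8] turn 0.15
```

```bash
python3 -m inch '[[-0.8,-1,-5,0.6,0],[-0.8,-1,-5,0.6,0],[-0.8,-0.7,-5,0.4,0],[-0.8,-0.5,-5,0.3,0],[-0.8,-0.5,-5,0.3,0]]'; python3 st.py .4661 .1734 .089 -3.4
```

```text
clock: 19.23
position: [0.4641, 0.1272, 0.0888]
ee_rot: [-0.002, 1.0, -0.028, 0.013]
contact_force: [1.1, -3.1, 3.2]
width: 0.0231
t 19.23 pos [0.4641 0.1272 0.0888] yaw -3.19 tilt [ 0.0261  0.0026 -0.9997] w 0.0231 F [ 1.05 -3.11  3.19] q6 0.18
shift tool mm [ -0.6 -46.2  -0.1] turn 0.21
```

```bash
python3 -m inch '[[-0.8,-0.6,-5,0.2,0],[-0.8,-0.6,-5,0.2,0],[-0.8,-0.6,-5,0.2,0],[-0.8,-0.5,-5,0.2,0],[-0.8,-0.5,-4,0.2,0]]'; python3 st.py .4661 .1734 .089 -3.4
```

```text
clock: 19.65
position: [0.4627, 0.1541, 0.088]
ee_rot: [-0.001, 1.0, -0.027, 0.013]
contact_force: [0.8, -3.8, 4.0]
width: 0.0236
t 19.65 pos [0.4627 0.1541 0.088 ] yaw -3.13 tilt [ 0.0268  0.0021 -0.9996] w 0.0236 F [ 0.81 -3.78  4.04] q6 0.24
shift tool mm [  2.3 -19.5  -0.9] turn 0.27
```

```bash
python3 -m inch '[[-0.8,0.5,-5,-0.2,0],[-0.8,0.5,-5,-0.2,0],[-0.8,0.5,-4,0,0],[-0.8,0,-2,0,0],[-0.8,0,0,0,0],[-0.8,0,0,0,0]]'; python3 st.py .4661 .1734 .089 -3.4; python3 ov.py ov2 0 0.9
```

```text
clock: 20.15
position: [0.4641, 0.1725, 0.0881]
ee_rot: [-0.001, 1.0, -0.027, 0.012]
contact_force: [0.2, -2.2, 4.2]
width: 0.0236
t 20.15 pos [0.4641 0.1725 0.0881] yaw -3.05 tilt [ 0.0243  0.0015 -0.9997] w 0.0236 F [ 0.25 -2.25  4.18] q6 0.27
shift tool mm [ 2.  -1.  -0.8] turn 0.35
```

View pics/ov2.png

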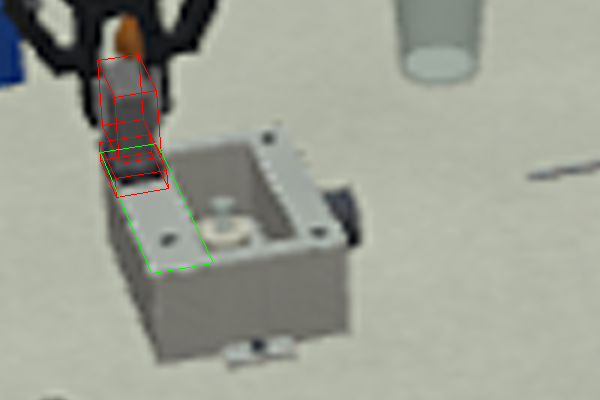

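```bash
python3 -m inch '[[-0.8,0,0,-4,0],[-0.8,0,0,-8,0],[-0.8,0,0,-14,0],[-0.8,0,0,-14,0],[-0.8,0,5,-12,0],[-0.8,-2,12,-6,0],[-0.8,-8,20,-2,0],[-0.8,-8,25,0,0],[-0.8,-8,25,0,0],[-0.8,-8,25,0,0],[-0.8,-8,25,0,0],[-0.8,-8,25,0,0],[-0.8,-8,25,0,0],[-0.8,-8,25,0,0],[-0.8,-8,25,0,0],[-0.8,-8,20,0,0],[-0.8,-6,12,0,0],[-0.8,-4,6,0,0],[-0.8,0,0,0,0]]'; python3 w.py 2; python3 st.py .34 -.17 .04 -3; python3 look.py p1
```

```text
clock: 21.78
position: [0.332, -0.1003, 0.1397]
ee_rot: [-0.014, 0.999, -0.032, -0.0]
contact_force: [0.3, 0.1, -1.8]
width: 0.0232
t 21.88 pos [ 0.3329 -0.0994  0.1398] yaw -3.59 tilt [ 9.000e-04  2.790e-02 -9.996e-01] w 0.0234 F [-0.64  0.02 -1.14] q6 -0.47
shift tool mm [11.6 72.7 97.8] turn -0.59
```

```bash
python3 - <<'E'
from h import *
p=eyes.get_image("top")
print(ray(p,(286,264),.03),proj(p,[[.34,-.17,0],[.34,-.13,0]]))
cv2.imwrite("pics/p1full.png",p["frame"][:,:,::-1])
E
```

```text
[ 0.36554551 -0.02557472] [[335.77877712 273.94914042]
 [321.89939281 273.7755691 ]]
```

View pics/p1full.png

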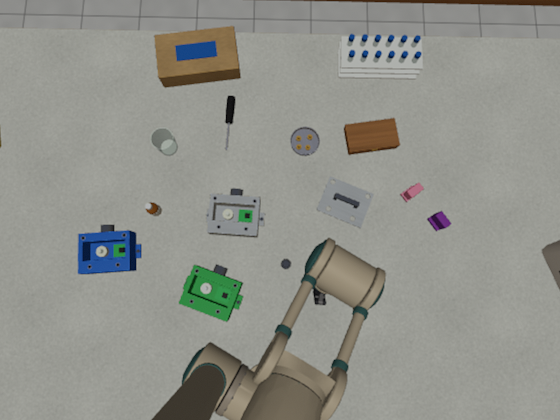

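```bash
python3 -m inch '[[-0.8,2,10,0,0],[-0.8,4,20,0,0],[-0.8,4,20,4,0],[-0.8,2,14,8,0],[-0.8,0,6,10,0],[-0.8,0,2,10,0],[-0.8,0,0,10,0],[-0.8,0,0,10,0],[-0.8,0,0,10,0],[-0.8,0,0,10,0],[-0.8,0,0,8,0],[-0.8,0,0,4,0],[-0.8,0,0,2,0],[-0.8,0,0,0,0]]'; python3 w.py 2; python3 st.py .34 -.17 .034 -3
```

```text
clock: 23.2
position: [0.3524, -0.1784, 0.0485]
ee_rot: [-0.01, 1.0, -0.021, 0.004]
contact_force: [-0.1, -0.3, -1.9]
width: 0.0231
t 23.3 pos [ 0.3527 -0.1786  0.049 ] yaw -2.37 tilt [ 0.0103  0.0197 -0.9998] w 0.0232 F [ 0.15 -0.04 -1.95] q6 -0.65
shift tool mm [-13.1  -7.8  15. ] turn 0.63
```

```bash
python3 -m inch '[[-0.8,0,0,5,0],[-0.8,0,0,5,0],[-0.8,0,0,3,0],[-0.8,0,0,1,0],[-0.8,0,0,0,0]]'; python3 w.py 2; python3 st.py .3527 -.1786 .034 -3;
```

```text
clock: 23.72
position: [0.354, -0.1791, 0.035]
ee_rot: [-0.009, 1.0, -0.02, 0.006]
contact_force: [-0.3, 0.2, -1.3]
width: 0.0232
t 23.82 pos [ 0.3541 -0.1792  0.0352] yaw -2.33 tilt [ 0.0136  0.0172 -0.9998] w 0.0227 F [ 0.2   0.4  -1.24] q6 -0.65
shift tool mm [-1.4 -0.5  1.2] turn 0.67
```

```bash
python3 -m inch '[[-0.8,0,0,1.2,0],[-0.8,0,0,0.8,0],[-0.8,0,0,0,0]]'; python3 st.py .3527 -.1786 .034 -3; python3 -m inch '[[0.2,0,0,0,0],[0.2,0,0,0,0],[0.2,0,0,0,0],[0.2,0,0,0,0]]'; python3 st.py .3527 -.1786 .034 -3
```

```text
clock: 24.07
position: [0.3544, -0.1794, 0.0333]
ee_rot: [-0.008, 1.0, -0.02, 0.007]
contact_force: [0.5, -1.0, -2.0]
width: 0.0234
t 24.07 pos [ 0.3544 -0.1794  0.0333] yaw -2.34 tilt [ 0.0143  0.0166 -0.9998] w 0.0234 F [ 0.51 -1.01 -2.  ] q6 -0.65
shift tool mm [-1.7 -0.7 -0.7] turn 0.66
clock: 24.4
position: [0.3552, -0.18, 0.034]
ee_rot: [-0.008, 1.0, -0.02, 0.008]
contact_force: [-0.2, -0.6, -0.1]
width: 0.0517
t 24.4 pos [ 0.3552 -0.18    0.034 ] yaw -2.34 tilt [ 0.016   0.0153 -0.9998] w 0.0517 F [-0.18 -0.64 -0.09] q6 -0.65
shift tool mm [-2.5 -1.3 -0. ] turn 0.66
```

```bash
python3 -m inch '[[0.2,0,0,-6,0],[0.2,0,0,-12,0],[0.2,0,0,-16,0],[0.2,0,0,-16,0],[0.2,0,0,-16,0],[0.2,0,0,-14,0],[0.2,10,0,-10,5],[0.2,20,0,-4,7],[0.2,25,0,0,7],[0.2,25,0,0,0],[0.2,25,0,0,0],[0.2,25,0,0,0],[0.2,20,0,0,0],[0.2,12,0,0,0],[0.2,6,0,0,0],[0.2,0,0,0,0]]'; python3 w.py 2; python3 st.py .553 -.199 .034 -21.8; python3 look.py c1; python3 - <<'E'
from h import *
p=eyes.get_image("side");cv2.imwrite("pics/c1full.png",p["frame"][:,:,::-1])
E
```

```text
clock: 25.73
position: [0.5182, -0.2343, 0.1423]
ee_rot: [-0.008, 0.981, -0.192, 0.009]
contact_force: [-0.3, 0.6, -0.0]
width: 0.0513
t 25.83 pos [ 0.5164 -0.2334  0.1421] yaw -22.19 tilt [ 0.019   0.0131 -0.9997] w 0.0511 F [-0.37  0.11 -0.22] q6 -0.18
shift tool mm [ 19.5 -43.6 109.2] turn -0.39
```

View pics/c1full.png

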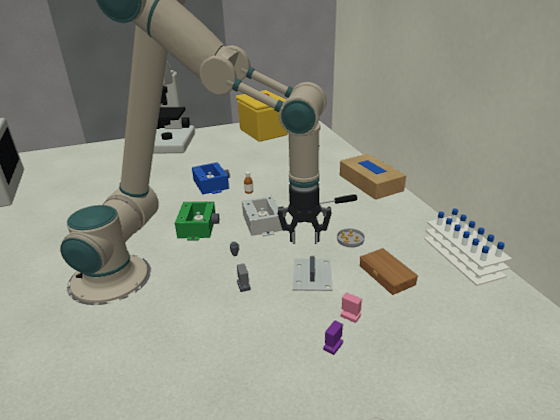

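```bash
python3 -m inch '[[0.2,4,-10,2,-0.5],[0.2,8,-16,6,-0.5],[0.2,6,-12,10,0],[0.2,1,-5,10,0],[0.2,0,0,10,0],[0.2,0,0,10,0],[0.2,0,0,10,0],[0.2,0,0,8,0],[0.2,0,0,4,0],[0.2,0,0,0,0]]'; python3 w.py 3; python3 st.py .553 -.199 .016 -21.3
```

```text
clock: 26.82
position: [0.548, -0.1947, 0.0658]
ee_rot: [-0.009, 0.983, -0.183, 0.005]
contact_force: [-0.0, 0.3, 0.2]
width: 0.0514
t 26.97 pos [ 0.5492 -0.1952  0.0674] yaw -21.15 tilt [ 0.0168  0.0135 -0.9998] w 0.0515 F [-0.93  0.05 -0.85] q6 -0.12
shift tool mm [ 4.4  3.1 51.4] turn 0.15
```

```bash
python3 -m inch '[[0.2,2,2,5,0],[0.2,2,1,8,0],[0.2,0,0,8,0],[0.2,0,0,8,0],[0.2,0,0,6,0],[0.2,0,0,3,0],[0.2,0,0,0,0]]'; python3 w.py 3; python3 st.py .553 -.199 .016 -21.3; python3 - <<'E'
from h import *
p=eyes.get_image("side");a=p["frame"][200:320,240:400,::-1];cv2.imwrite("pics/c2.png",cv2.resize(a,None,fx=5,fy=5,interpolation=cv2.INTER_CUBIC))
E
```

```text
clock: 27.55
position: [0.5543, -0.2008, 0.0273]
ee_rot: [-0.007, 0.983, -0.184, 0.009]
contact_force: [0.7, 0.6, -0.9]
width: 0.0512
t 27.7 pos [ 0.555  -0.2012  0.0285] yaw -21.2 tilt [ 0.0226  0.0103 -0.9997] w 0.0516 F [-0.16 -0.09  0.49] q6 -0.12
shift tool mm [-2.9 -1.1 12.4] turn 0.1
```

View pics/c2.png

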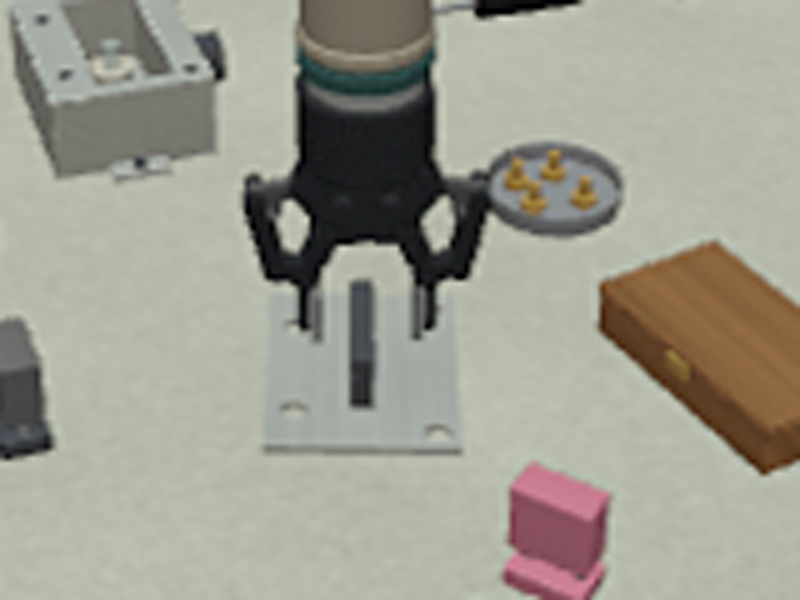

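```bash
python3 -m inch '[[0.2,-2,-1,4,0],[0.2,-1,0,4,0],[0.2,0,0,3,0],[0.2,0,0,0,0]]'; python3 w.py 2; python3 st.py .553 -.199 .016 -21.3
```

```text
clock: 28.08
position: [0.5536, -0.1992, 0.0181]
ee_rot: [-0.007, 0.983, -0.184, 0.012]
contact_force: [0.3, -0.2, -0.3]
width: 0.0511
t 28.18 pos [ 0.5539 -0.1994  0.0185] yaw -21.2 tilt [ 0.0263  0.0085 -0.9996] w 0.0512 F [ 0.2  -0.47 -0.23] q6 -0.12
shift tool mm [-1.  -0.   2.5] turn 0.1
```

```bash
python3 -m inch '[[0.2,-0.5,0,1.5,0],[-1,0,0,0,0],[-1,0,0,0,0],[-1,0,0,0,0],[-1,0,0,0,0],[-1,0,0,0,0]]' 100; python3 w.py 2; python3 st.py .553 -.199 .016 -21.3
```

```text
clock: 28.68
position: [0.5538, -0.1993, 0.0176]
ee_rot: [-0.007, 0.983, -0.184, 0.013]
contact_force: [-0.3, 0.9, -0.8]
width: 0.0122
t 28.78 pos [ 0.5538 -0.1993  0.0175] yaw -21.22 tilt [ 0.0271  0.0083 -0.9996] w 0.0121 F [ 0.08 -0.    1.21] q6 -0.12
shift tool mm [-0.9  0.1  1.5] turn 0.08
```

```bash
python3 -m inch '[[-1,0,0,-6,0],[-1,0,0,-10,0],[-1,0,0,-14,0],[-1,0,0,-16,0],[-1,0,0,-16,0],[-1,0,0,-16,-2],[-1,0,0,-14,-3],[-1,0,0,-10,-3],[-1,0,0,-5,-3],[-1,0,0,0,-3],[-1,0,0,0,-3],[-1,0,0,0,0]]'; python3 w.py 2; python3 st.py .5012 .1243 .14 -3.4
```

```text
clock: 29.78
position: [0.5485, -0.1998, 0.1345]
ee_rot: [-0.004, 1.0, -0.029, 0.012]
contact_force: [0.7, -1.0, -2.2]
width: 0.012
t 29.88 pos [ 0.5484 -0.1998  0.1341] yaw -3.43 tilt [ 0.0244  0.0079 -0.9997] w 0.012 F [ 0.4   0.76 -1.98] q6 -0.43
shift tool mm [ -66.4 -320.7   -4.5] turn -0.03
```

```bash
python3 -m inch '[[-1,-2,-6,0,0],[-1,-4,-12,0,0],[-1,-6,-20,0,0],[-1,-6,-25,0,0],[-1,-6,-25,0,0],[-1,-6,-25,0,0],[-1,-6,-25,0,0],[-1,-6,-25,0,0],[-1,-6,-25,0,0],[-1,-6,-25,0,0],[-1,-4,-25,0,0],[-1,-2,-22,0,0],[-1,0,-16,0,0],[-1,0,-10,0,0],[-1,0,-5,0,0],[-1,0,0,0,0]]'; python3 w.py 3; python3 st.py .5012 .1243 .12 -3.4
```

```text
clock: 31.22
position: [0.4908, 0.1203, 0.1329]
ee_rot: [-0.008, 0.999, -0.035, 0.005]
contact_force: [0.1, -0.5, -2.6]
width: 0.0123
t 31.37 pos [0.4914 0.1184 0.1329] yaw -4.11 tilt [ 0.0107  0.0144 -0.9998] w 0.0122 F [ 1.7   0.19 -2.27] q6 0.15
shift tool mm [ 9.3 -6.4 13.1] turn -0.71
```

Near. Correct sideways, then lower slowly to gap ~20 mm and look.

```bash
python3 -m inch '[[-1,4,-2,3,-0.7],[-1,4,-2,6,0],[-1,1,-2,8,0],[-1,0,0,8,0],[-1,0,0,6,0],[-1,0,0,3,0],[-1,0,0,0,0]]'; python3 w.py 3; python3 st.py .5012 .1243 .09 -3.4; python3 look.py f1
```

```text
clock: 31.95
position: [0.5025, 0.1213, 0.0944]
ee_rot: [-0.007, 0.999, -0.032, 0.004]
contact_force: [-0.5, -0.2, -1.9]
width: 0.0121
t 32.1 pos [0.5033 0.1215 0.0956] yaw -3.65 tilt [ 0.0115  0.0134 -0.9998] w 0.0117 F [ 0.2  -0.19 -2.21] q6 0.15
shift tool mm [-2.3 -2.6  5.6] turn -0.25
```

View pics/f1side.png

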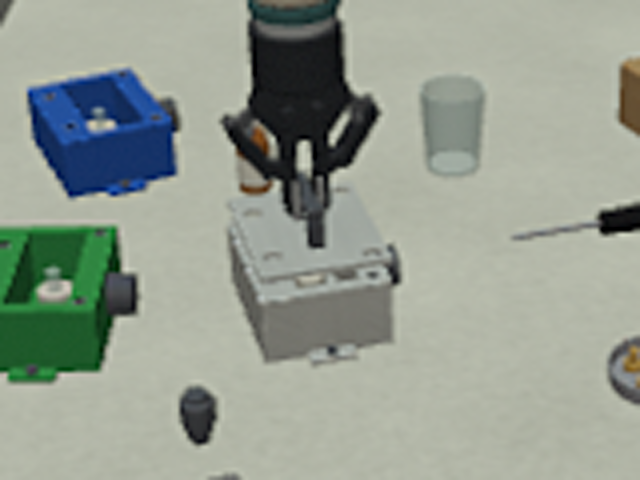

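View pics/f1top.png

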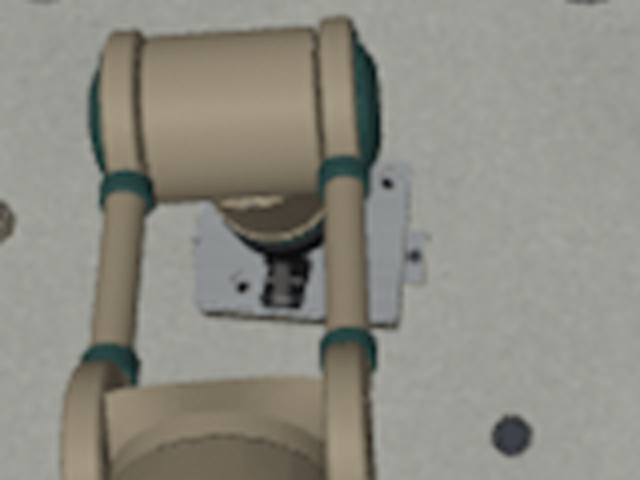

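```bash
cat > ov3.py <<'E'
from h import *
import sys,json
from scipy.spatial.transform import Rotation as Ro
tag=sys.argv[1]; dx,dy,dyaw=[float(a) for a in sys.argv[2:5]]
s=manip.get_state();w,x,y,z=s["ee_rot"];R=Ro.from_quat([x,y,z,w]).as_matrix();yaw=np.arctan2(R[1,0],R[0,0])+np.radians(dyaw)
pos=s["position"];c,sn=np.cos(yaw),np.sin(yaw);q=[pos[0]+(c*dx-sn*dy)/1e3,pos[1]+(sn*dx+c*dy)/1e3,yaw]
h=json.load(open("est.json"))["h"]
B=np.array([[-1,-1],[1,-1],[1,1],[-1,1]])*[.055,.07]
th=np.linspace(0,2*np.pi,24)
for n,box in(("side",(220,165,100,75)),("top",(190,165,100,75))):
    p=eyes.get_image(n)
    im=cv2.resize(p["frame"][:,:,::-1],None,fx=8,fy=8,interpolation=cv2.INTER_CUBIC)
    raw=im.copy()
    for qq,zz,col,r in((h,.06,(0,255,0),.004),(q,pos[2]-.0125,(0,0,255),.007)):
        cv2.polylines(im,[((proj(p,pl(*qq,B,zz))+.5)*8).astype(np.int32)],True,col,1)
        for hx in HOLES:
            cv2.polylines(im,[((proj(p,pl(*qq,hx+r*np.c_[np.cos(th),np.sin(th)],zz))+.5)*8).astype(np.int32)],True,col,1)
    x0,y0,ww,hh=[8*b for b in box]
    cv2.imwrite(f"pics/{tag}{n}.png",im[y0:y0+hh,x0:x0+ww]);cv2.imwrite(f"pics/{tag}{n}r.png",raw[y0:y0+hh,x0:x0+ww])
    ds=[(round(d["confidence"],2),np.round(d["point"][::-1],1).tolist()) for d in mark_of(p,"cover_hole0")]
print(q)
E
python3 ov3.py f2 0 0 0
```

```text
[np.float64(0.5036279660362752), np.float64(0.12157548338314846), np.float64(-0.06374598546547995)]
```

View pics/f2side.png

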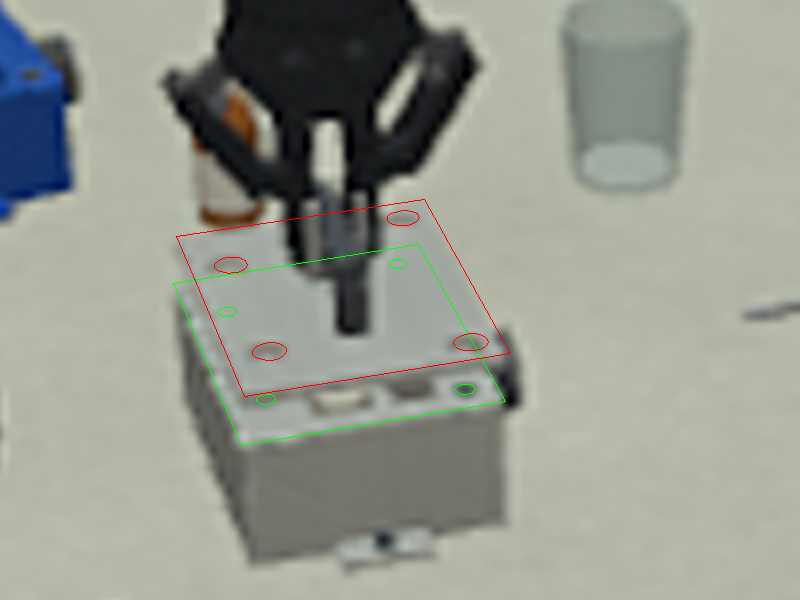

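View pics/f2top.png

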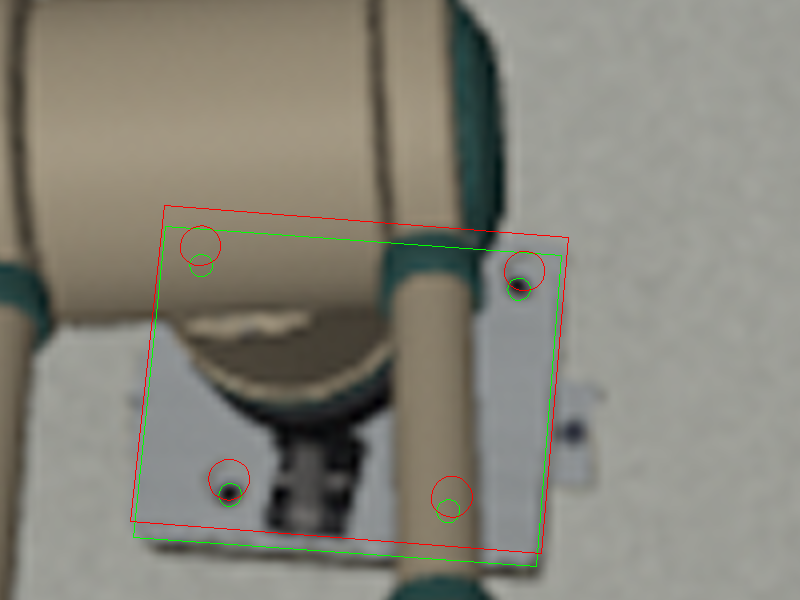

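View pics/f2topr.png

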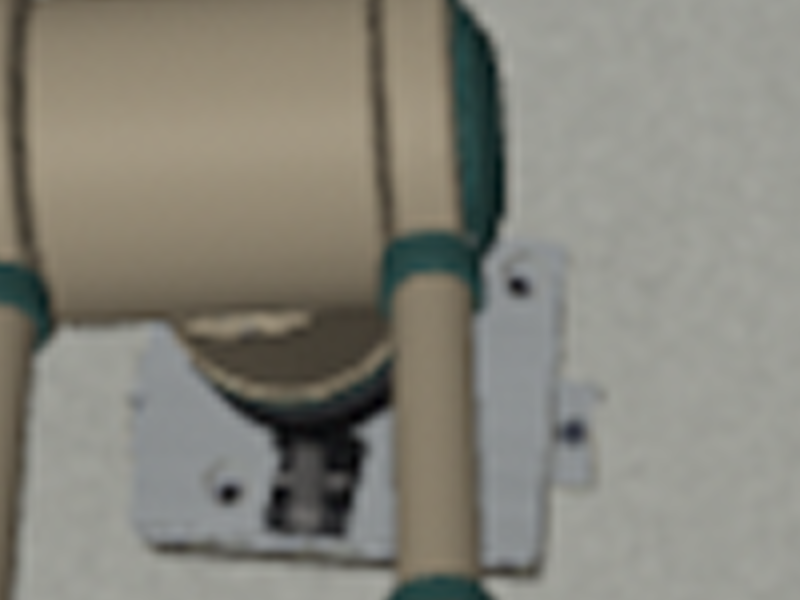

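View pics/f2sider.png

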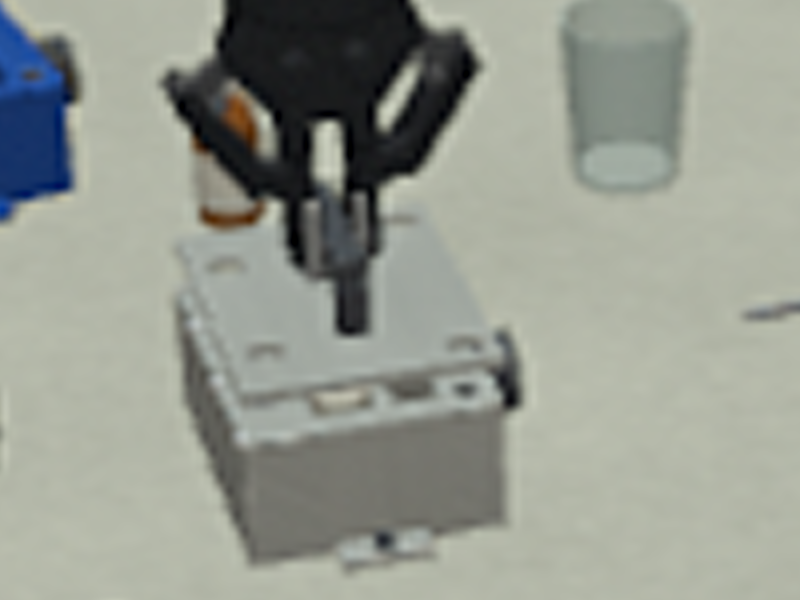

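```bash
python3 -m inch '[[-1,-1.5,-1.3,2,0],[-1,-1,-1.3,2,-0.25],[-1,0,0,1,0],[-1,0,0,0,0]]'; python3 w.py 3; python3 st.py .5012 .1243 .0895 -3.4; python3 ov3.py f3 0 0 0
python3 - <<'E'
import cv2
for n,c in(("top",None),("side",None)):
    im=cv2.imread(f"pics/f3{n}r.png")
    lab=cv2.cvtColor(im,cv2.COLOR_BGR2LAB);lab[...,0]=cv2.createCLAHE(4,(6,6)).apply(lab[...,0]);cv2.imwrite(f"pics/f3{n}e.png",cv2.cvtColor(lab,cv2.COLOR_LAB2BGR))
E
```

```text
clock: 32.73
position: [0.5012, 0.1249, 0.0913]
ee_rot: [-0.007, 1.0, -0.029, 0.007]
contact_force: [-0.5, 1.1, -2.8]
width: 0.0115
t 32.88 pos [0.5014 0.1248 0.0915] yaw -3.37 tilt [ 0.0142  0.0137 -0.9998] w 0.0122 F [ 1.06  0.27 -3.04] q6 0.15
shift tool mm [-0.2  0.5  2. ] turn 0.03
[np.float64(0.5014119510086923), np.float64(0.12478315295702122), np.float64(-0.05883937508619666)]
```

View pics/f3tope.png

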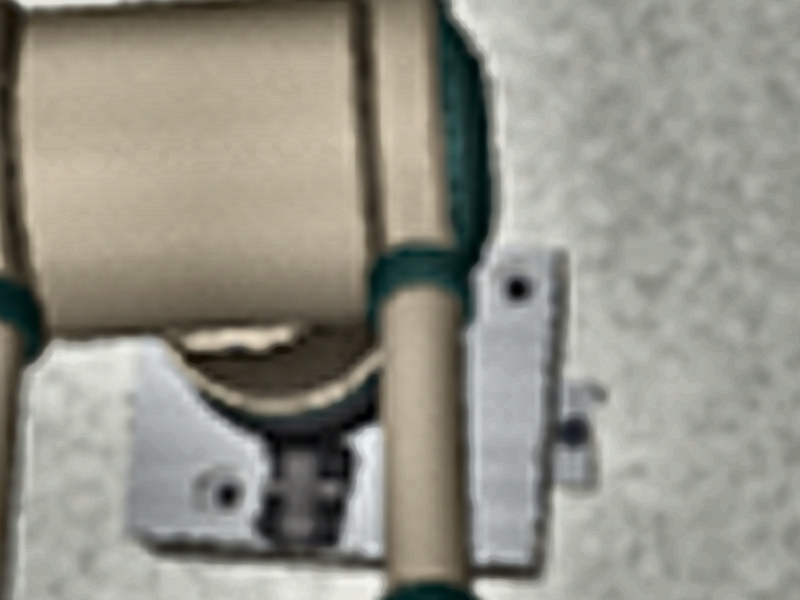

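View pics/f3sidee.png

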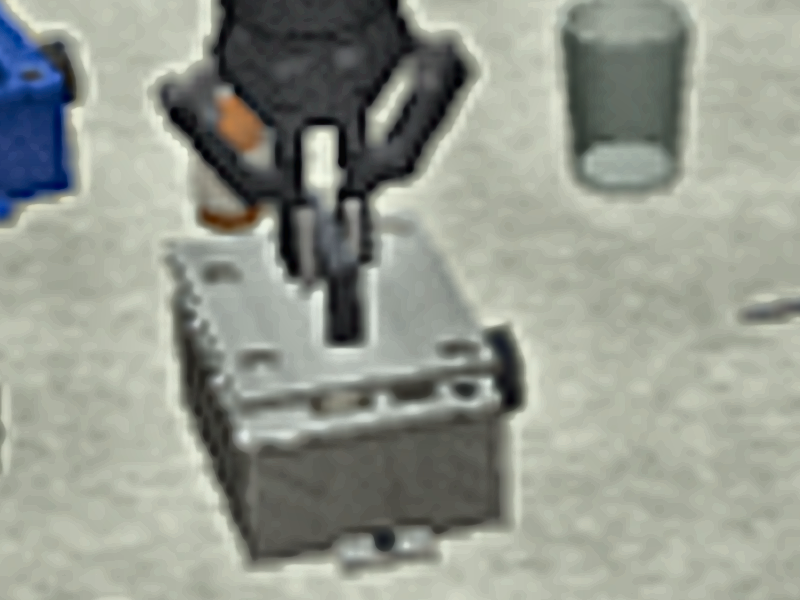

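View pics/f3side.png

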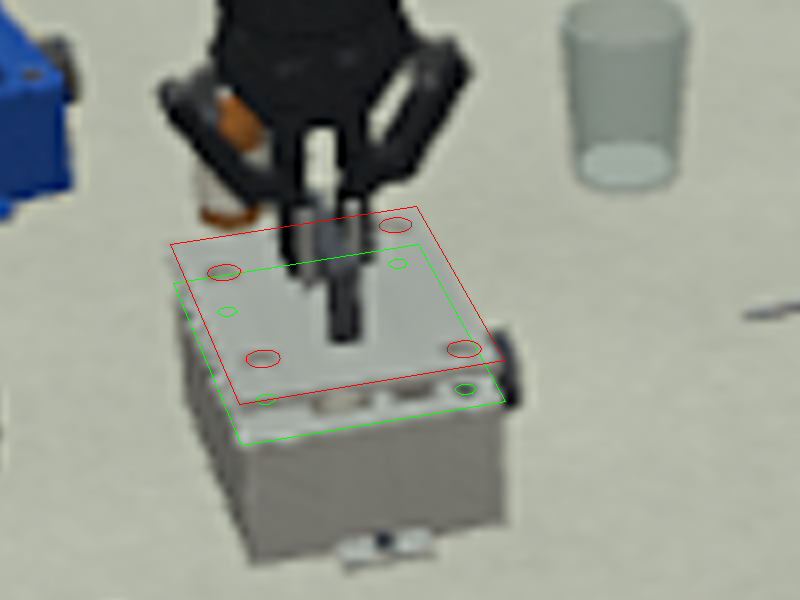

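View pics/f3top.png

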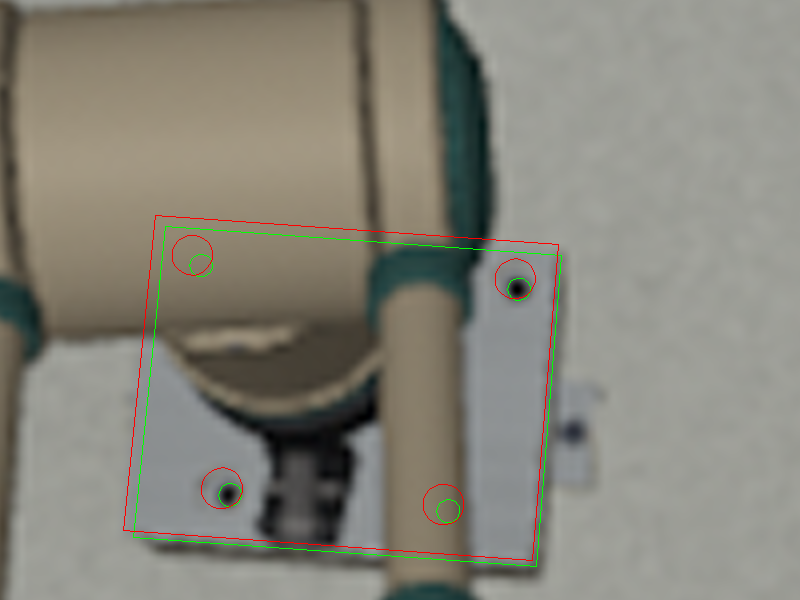

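```bash
cat > z.py <<'E'
from h import *
import sys
p=eyes.get_image("top");q=eyes.get_image("side")
o=[]
def crop(p,u,v,r=8):
    a=p["frame"][v-r:v+r+1,u-r:u+r+1].astype(float)
    a=cv2.resize(a[:,:,::-1],(260,260),interpolation=cv2.INTER_CUBIC)
    lo,hi=np.percentile(a,2),np.percentile(a,98);return np.clip((a-lo)/(hi-lo)*255,0,255).astype(np.uint8)
L=[crop(p,218,226),crop(p,254,201),crop(p,218,226,5)]
M=[crop(q,247,199),crop(q,252,210),crop(q,277,209)]
im=np.vstack([np.hstack(L),np.hstack(M)])
cv2.imwrite(f"pics/{sys.argv[1]}.png",im)
E
python3 z.py z1
```

```text
(no output)
```

View pics/z1.png

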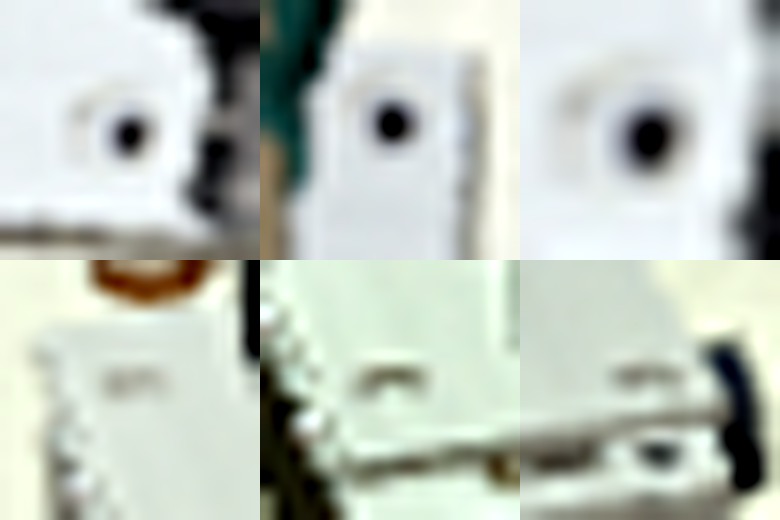

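```bash
python3 -m inch '[[-1,0,0.6,1.5,0],[-1,0.2,0.6,1.5,0],[-1,0,0,0,0]]'; python3 w.py 3; python3 st.py .5012 .1236 .0885 -3.4; python3 z.py z2; python3 ov3.py f4 0 0 0
```

```text
clock: 33.43
position: [0.5019, 0.1234, 0.0884]
ee_rot: [-0.007, 1.0, -0.029, 0.007]
contact_force: [-0.9, 0.1, -2.3]
width: 0.0122
t 33.58 pos [0.502  0.1236 0.0887] yaw -3.38 tilt [ 0.0151  0.0139 -0.9998] w 0.0119 F [ 0.25 -0.96 -1.88] q6 0.15
shift tool mm [-0.8  0.   0.1] turn 0.02
[np.float64(0.5020411153564384), np.float64(0.1235588228826201), np.float64(-0.058942037341537266)]
```

View pics/z2.png

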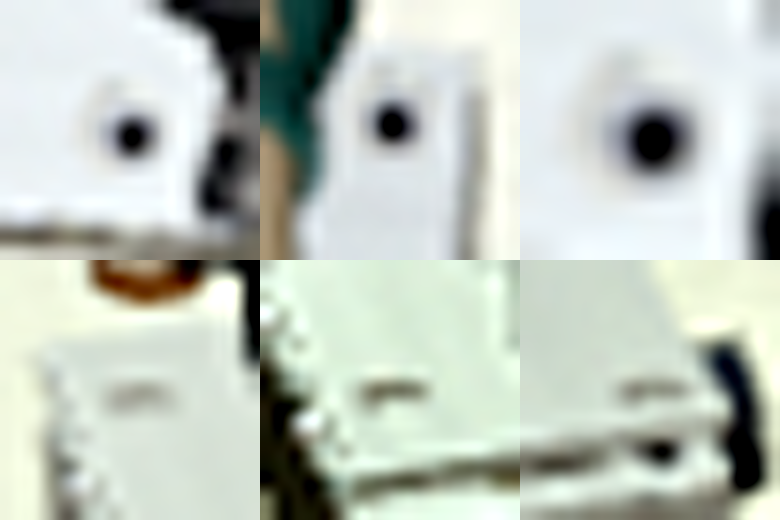

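View pics/f4side.png

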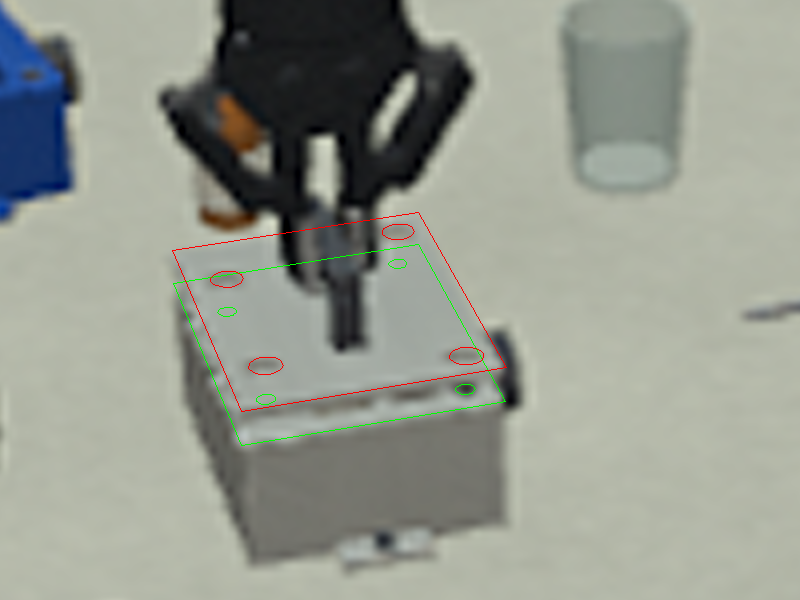

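View pics/f4top.png

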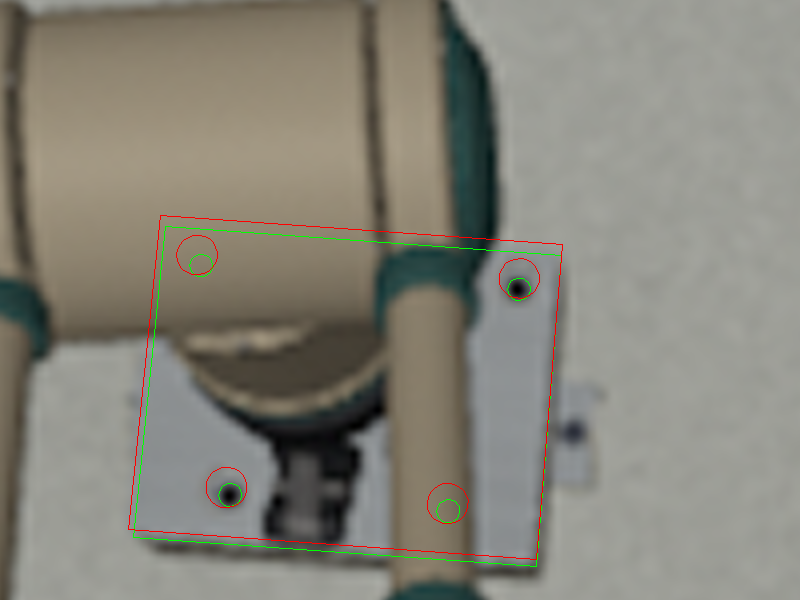

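```bash
python3 - <<'E'
from h import *
p=eyes.get_image("side");cv2.imwrite("pics/end.png",p["frame"][:,:,::-1])
s=manip.get_state();print(s["clock"],s["position"],s["qd"].round(4),s["width"])
E
```

```text
33.9333 [0.5020145  0.12357592 0.08875544] [ 0.0009  0.0005 -0.0007  0.0003 -0.0001  0.0006] 0.011852414403920328
```

View pics/end.png

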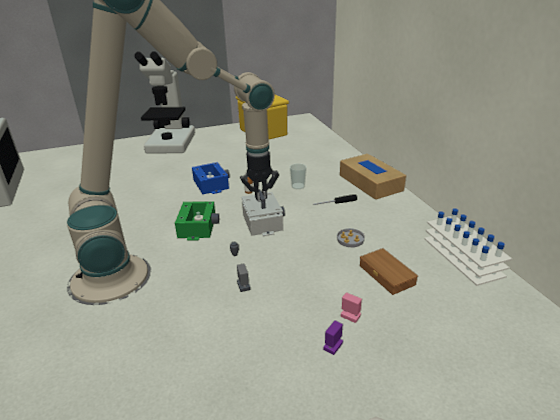

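The picture shows the lapping block upright at (243,277), the cover held over the grey lamp house at (262,213), and the bystanders where they started. The arm is still, so I'm handing in.

```bash
python3 -c "
from rig import manip
print(manip.sign_off())"
```

```text
the job is handed in; nothing more can be done
None
```

I rubbed the broad land from its right end to its left end with the grey lapping block, then stood the block back on clear bench and let it go. I then picked up the cover and handed the job in at about 34 s, still holding it over the lamp house. The sign-off gives no verdict, so everything below is from my own checks.

**Rub:**
- The foot ran from about 47 mm right of the land's middle to about 47 mm left of it, close to flush (48 mm) at both ends.
- The measured pose put the foot about 2.5 to 5 mm pressed. The lower figure was a 1 mm rise early in the stroke, corrected within about half a second. The wrist force, allowing for the block's weight, read about 4 to 6 N.
- Sideways drift was up to 3 mm, inside the 11 mm allowed.

**Block:** it stands upright on the bench at about x 0.355 m, y −0.18 m. The last side picture confirms this.

**Cover:**
- It is held about 11 mm above the lamp house with the arm at rest. I estimate its tilt at 0.01 to 0.02 rad.
- In the top camera, both threaded holes that show (robot's side left, far side right) lie wholly inside their cover holes. I judge them within about 1 mm after allowing for viewing angle.
- The arm hides the other two holes from the top camera. I judged those from the side view and the fitted model only.

**Checks that disagreed:**
- The network's hole marks were about 2 pixels (5 mm) off on the lamp house in the top view, so I used the dark centres of the holes instead.
- The first close check of the two visible holes differed by up to 2 mm in y. I moved the cover about 1.2 mm to correct this, and the later check agreed.

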